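Gauge the salvaged battery packs for swelling and file them

ROBOT

A 6-joint arm with a two-finger parallel gripper is mounted at the origin on the work surface. World frame = base frame: x ahead of the robot, y to its left, z up, the work surface at z = 0. Lengths are in m, angles in rad, forces in N, time in s.
With the tool pointing down it reaches from about 0.3 to 0.775 m from the base axis. Payload 14.6 kg.
Tool frame: the origin (TCP) lies at the very end of the fingers, on their centre line; the grasp point (between the pads) lies 19 mm behind it; z points along the fingers, y is the line along which they close (so a half turn about z gives the same grasp; the last joint's range is limited). The gripper opens to 94 mm and grips with 3 to 60 N. Pads are 16 mm wide; open, the fingers measure 119 mm over their backs; the gripper's body (75 mm by 177 mm) begins 78 mm behind the grasp point.
Start: joints at [1.159, 0.3, 1.521, -0, 1.321, -0.067], TCP at [0.186, 0.518, 0.205] pointing down, gripper open.
Joint ranges: [-3.03, 3.03], [-0.79, 2.21], [0.23, 2.52], [-1.04, 4.18], [0, 3.07], [-2.55, 2.55]. Speed limits (rad/s): [2.22, 2.22, 2.57, 3.14, 3.14, 3.14].

INTERFACE

Orientations are given as [roll, pitch, yaw] about the fixed x, y, z axes, in that order (R = Rz(yaw) Ry(pitch) Rx(roll)).
In Python, from station import ctrl gives the robot as it stands.
- The arm moves only by the shell command python3 -m pendant 'ROWS' [OPENING] [FORCE]. ROWS is JSON, a list of rows, each a list of 2 entries, a list of its own where there are three numbers: the shift along the world's x, y, z in cm, then the turn about the world's z in rad. A call has 1 to 20 rows; each row shifts and turns the commanded pose from where the row before left it; what a row does not reach is not made up. A row lasts 1/12 s, in which the tool goes at most 41.7 mm and 7.16 degrees, less where a joint would pass 70% of its speed; a pose out of reach is approached as far as the arm can. A call is refused whole if a number of a shift passes 4.17 or a number of a turn 0.125, either way. A call with a gripper value outside its range is refused whole. OPENING is the opening, from 0 (shut) to 1 (fully open), set as the call begins (- or left out, the last holds). The fingers move at their own pace and stop on an object; FORCE is the grip in N (left out, the last holds). Time passes only in rows, so rows that do not move let the fingers close. It gives the time, the measured TCP pose, the force, the opening and the grip force at its end, in the units of the state.
- ctrl.get_obs(): the state, without advancing time (a new reading comes with each control period).
- ctrl.camera(name): name is "scene" or "top" or "wrist"; returns a dict with "color" (384x512x3 uint8, red, green, blue), "intrinsics" (3x3 intrinsics, pixels), "camera_from_world" (4x4, takes a point from world to camera coordinates). Camera axes: x right, y down, z forward; pixel columns grow to the right and rows downward; lengths in m; the calibration is good to about 2 mm. The wrist camera is an equidistant fisheye: a pixel r from the principal point sees the ray r / f radians off the axis. A picture is of the moment at which its call begins. There is no depth.
- ctrl.hand_in(): hands the job in; it is judged then, once.
The state is a dict: "time_s": time; "qpos": joint angles; "joint_vel": joint speeds; "tau": joint torques, N m; "ee_pos": TCP position; "eef_rot": TCP orientation; "force": force on the tool from outside, world axes, zero at the start; "moment": the same for the moment, N m; "grip_width": finger opening in m; "grip_force": force on a finger pad.
Only numpy, scipy, OpenCV 4.12 (cv2) and the standard library are available. Lean on these libraries where they do the work, as an engineer would, in place of code of your own. Each camera call takes 0.05 s, during which the arm holds its last target. There are 200 camera calls.

TASK

First slide every battery pack on the bench, flat and end first, into a lane of its own in the stepped go/no-go gauge as far as it will go, and let go, so that all of them stand in the gauge together. Then take them out and file each by what the gauge showed: packs that pass go but stop at no-go go fully home into the standard rack (taller slots), packs that pass no-go as well go fully home into the slim rack (lower slots), one to a slot, and swollen packs that do not pass go are laid flat in the steel tray. Three or four packs are there; leave the other things on the bench where they are.

Things in the scene. Friction and masses are not known exactly. Their poses are not given: they have to be found in the camera images.
- pack_a: Loose battery pack, black with a pale label, 70 mm long (its x) x 36 mm wide (its y), lying flat on the bench; origin at the centre of the pack, z up; about 55 g. It is either 8 mm thick (slim), 12 mm (standard) or 16 mm (swollen): which, is for the gauge to tell. May be absent (None).
- pack_b: Another battery pack, like pack_a: 70 x 36 mm, 8, 12 or 16 mm thick, origin at its centre, x along its length; may be absent (None).
- pack_c: Another battery pack, like pack_a: 70 x 36 mm, 8, 12 or 16 mm thick, origin at its centre, x along its length; may be absent (None).
- pack_d: Another battery pack, like pack_a: 70 x 36 mm, 8, 12 or 16 mm thick, origin at its centre, x along its length; may be absent (None).
- pack_e: Another battery pack, like pack_a: 70 x 36 mm, 8, 12 or 16 mm thick, origin at its centre, x along its length; may be absent (None).
- pack_f: Another battery pack, like pack_a: 70 x 36 mm, 8, 12 or 16 mm thick, origin at its centre, x along its length; may be absent (None).
- gauge: Metal stepped slot gauge fixed to the bench, 270 mm wide, 44 deep, 26 high: four lanes, floored by the bench, open in front, each 44 mm clear, 26 mm apart. Origin at bench level under the middle of its front edge; x points into the lanes (away from the robot), y along the front, z up. Lane centres y = -105, -35, 35, 105 mm. Back stop at x = 36 mm.
- gauge_go (a point): Middle of the underside of the gauge's bright front bar, the go end: it spans x 0 to 12 mm of the gauge and all lanes, with 14 mm of room under it. A swollen pack stops here, its leading end at gauge x = 0.
- gauge_nogo (a point): Middle of the underside of the gauge's dark second bar, the no-go end: x 18 to 34 mm of the gauge, all lanes, 10 mm of room under it. A standard pack stops with its leading end at x = 18 mm; a slim pack passes on to the back stop at x = 36 mm.
- rack_slim: Grey rack for slim packs, fixed, 130 mm wide, 44 deep, 26 high: two slots floored by the bench, each 44 mm clear, 26 mm apart, 10 mm high under a roof at x 0 to 34 mm; back stop at x = 36 mm (a pack fully home sticks out 34 mm). Origin at bench level under the middle of the front edge; x into the slots, away from the robot; slot centres y = -35, 35 mm.
- rack_standard: Grey rack for standard packs, fixed, 130 mm wide, 44 deep, 26 high: two slots floored by the bench, each 44 mm clear, 26 mm apart, 14 mm high under a roof at x 0 to 34 mm; back stop at x = 36 mm (a pack fully home sticks out 34 mm). Origin at bench level under the middle of the front edge; x into the slots, away from the robot; slot centres y = -35, 35 mm.
- tray: Open shallow steel tray fixed to the bench, 180 mm (its x) x 126 mm (its y), 30 mm high, walls and floor 3 mm thick; origin at the centre of its underside. For the swollen packs.
- spray: Bystander, to be left alone: green glass spray bottle, 38 mm across and 130 mm tall, behind the fixtures; origin on its axis at its underside.
- flux_jar: Bystander, to be left alone: amber jar, 44 mm across and 45 mm tall, between the gauge and the fixture next to it; origin on its axis at its underside.
- charger: Bystander, to be left alone: white charger plug, 50 x 42 x 26 mm, to the left of the gauge; origin on its axis at its underside.
- phone: Bystander, to be left alone: black phone lying flat, 72 x 148 x 9 mm, far side; origin on its axis at its underside.
- tape: Bystander, to be left alone: roll of clear tape lying flat, 54 mm across, 19 mm high, near the robot; origin on its axis at its underside.
Not all that is in view belongs to the job. What is shaped like the rack_slim but yellow is not meant.

How it is judged:
On the way:
1. all packs present stand released in the gauge together, each pushed in along its lane as far as its thickness lets it (y of pack_a in the frame of gauge between -0.125 and 0.125 m and angle between the x axis of each of pack_a, pack_b, pack_c, pack_d, pack_e, pack_f and the x axis of gauge, either way round below 0.3 rad and linear speed of each of pack_a, pack_b, pack_c, pack_d, pack_e, pack_f below 0.02 m/s and contact force between the fingers and pack_a below 0.1 N and ((z of pack_a in the frame of gauge between 0.007 and 0.01 m and x of pack_a in the frame of gauge between -0.044 and -0.031 m) or (z of pack_a in the frame of gauge between 0.005 and 0.007 m and x of pack_a in the frame of gauge between -0.026 and -0.01 m) or (z of pack_a in the frame of gauge between 0.002 and 0.005 m and x of pack_a in the frame of gauge between -0.009 and 0.006 m)) and y of pack_b in the frame of gauge between -0.125 and 0.125 m and contact force between the fingers and pack_b below 0.1 N and ((z of pack_b in the frame of gauge between 0.007 and 0.01 m and x of pack_b in the frame of gauge between -0.044 and -0.031 m) or (z of pack_b in the frame of gauge between 0.005 and 0.007 m and x of pack_b in the frame of gauge between -0.026 and -0.01 m) or (z of pack_b in the frame of gauge between 0.002 and 0.005 m and x of pack_b in the frame of gauge between -0.009 and 0.006 m)) and y of pack_c in the frame of gauge between -0.125 and 0.125 m and contact force between the fingers and pack_c below 0.1 N and ((z of pack_c in the frame of gauge between 0.007 and 0.01 m and x of pack_c in the frame of gauge between -0.044 and -0.031 m) or (z of pack_c in the frame of gauge between 0.005 and 0.007 m and x of pack_c in the frame of gauge between -0.026 and -0.01 m) or (z of pack_c in the frame of gauge between 0.002 and 0.005 m and x of pack_c in the frame of gauge between -0.009 and 0.006 m)) and y of pack_d in the frame of gauge between -0.125 and 0.125 m and contact force between the fingers and pack_d below 0.1 N and ((z of pack_d in the frame of gauge between 0.007 and 0.01 m and x of pack_d in the frame of gauge between -0.044 and -0.031 m) or (z of pack_d in the frame of gauge between 0.005 and 0.007 m and x of pack_d in the frame of gauge between -0.026 and -0.01 m) or (z of pack_d in the frame of gauge between 0.002 and 0.005 m and x of pack_d in the frame of gauge between -0.009 and 0.006 m)) and y of pack_e in the frame of gauge between -0.125 and 0.125 m and contact force between the fingers and pack_e below 0.1 N and ((z of pack_e in the frame of gauge between 0.007 and 0.01 m and x of pack_e in the frame of gauge between -0.044 and -0.031 m) or (z of pack_e in the frame of gauge between 0.005 and 0.007 m and x of pack_e in the frame of gauge between -0.026 and -0.01 m) or (z of pack_e in the frame of gauge between 0.002 and 0.005 m and x of pack_e in the frame of gauge between -0.009 and 0.006 m)) and y of pack_f in the frame of gauge between -0.125 and 0.125 m and contact force between the fingers and pack_f below 0.1 N and ((z of pack_f in the frame of gauge between 0.007 and 0.01 m and x of pack_f in the frame of gauge between -0.044 and -0.031 m) or (z of pack_f in the frame of gauge between 0.005 and 0.007 m and x of pack_f in the frame of gauge between -0.026 and -0.01 m) or (z of pack_f in the frame of gauge between 0.002 and 0.005 m and x of pack_f in the frame of gauge between -0.009 and 0.006 m))), for 0.3 s.
At the end, for the whole second after the job is handed in: Standard packs in the standard rack and slim packs in the slim rack, end first (within 0.3 rad) and within 9 mm of fully home; swollen packs flat on the tray floor; all released and at rest. (In the rules the height of a pack's centre, half its thickness, tells its kind.) (linear speed of each of pack_a, pack_b, pack_c, pack_d, pack_e, pack_f below 0.02 m/s and contact force between the fingers and pack_a below 0.1 N and ((x of pack_a in the frame of rack_standard between -0.009 and 0.006 m and y of pack_a in the frame of rack_standard between -0.06 and 0.06 m and z of pack_a in the frame of rack_standard between 0.005 and 0.007 m and angle between the x axis of pack_a and the x axis of rack_standard, either way round below 0.3 rad) or (x of pack_a in the frame of rack_slim between -0.009 and 0.006 m and y of pack_a in the frame of rack_slim between -0.06 and 0.06 m and z of pack_a in the frame of rack_slim between 0.002 and 0.005 m and angle between the x axis of pack_a and the x axis of rack_slim, either way round below 0.3 rad) or (x of pack_a in the frame of tray between -0.087 and 0.087 m and y of pack_a in the frame of tray between -0.06 and 0.06 m and z of pack_a in the frame of tray between 0.01 and 0.013 m and angle between pack_a's own z axis and vertical below 0.15 rad)) and contact force between the fingers and pack_b below 0.1 N and ((x of pack_b in the frame of rack_standard between -0.009 and 0.006 m and y of pack_b in the frame of rack_standard between -0.06 and 0.06 m and z of pack_b in the frame of rack_standard between 0.005 and 0.007 m and angle between the x axis of pack_b and the x axis of rack_standard, either way round below 0.3 rad) or (x of pack_b in the frame of rack_slim between -0.009 and 0.006 m and y of pack_b in the frame of rack_slim between -0.06 and 0.06 m and z of pack_b in the frame of rack_slim between 0.002 and 0.005 m and angle between the x axis of pack_b and the x axis of rack_slim, either way round below 0.3 rad) or (x of pack_b in the frame of tray between -0.087 and 0.087 m and y of pack_b in the frame of tray between -0.06 and 0.06 m and z of pack_b in the frame of tray between 0.01 and 0.013 m and angle between pack_b's own z axis and vertical below 0.15 rad)) and contact force between the fingers and pack_c below 0.1 N and ((x of pack_c in the frame of rack_standard between -0.009 and 0.006 m and y of pack_c in the frame of rack_standard between -0.06 and 0.06 m and z of pack_c in the frame of rack_standard between 0.005 and 0.007 m and angle between the x axis of pack_c and the x axis of rack_standard, either way round below 0.3 rad) or (x of pack_c in the frame of rack_slim between -0.009 and 0.006 m and y of pack_c in the frame of rack_slim between -0.06 and 0.06 m and z of pack_c in the frame of rack_slim between 0.002 and 0.005 m and angle between the x axis of pack_c and the x axis of rack_slim, either way round below 0.3 rad) or (x of pack_c in the frame of tray between -0.087 and 0.087 m and y of pack_c in the frame of tray between -0.06 and 0.06 m and z of pack_c in the frame of tray between 0.01 and 0.013 m and angle between pack_c's own z axis and vertical below 0.15 rad)) and contact force between the fingers and pack_d below 0.1 N and ((x of pack_d in the frame of rack_standard between -0.009 and 0.006 m and y of pack_d in the frame of rack_standard between -0.06 and 0.06 m and z of pack_d in the frame of rack_standard between 0.005 and 0.007 m and angle between the x axis of pack_d and the x axis of rack_standard, either way round below 0.3 rad) or (x of pack_d in the frame of rack_slim between -0.009 and 0.006 m and y of pack_d in the frame of rack_slim between -0.06 and 0.06 m and z of pack_d in the frame of rack_slim between 0.002 and 0.005 m and angle between the x axis of pack_d and the x axis of rack_slim, either way round below 0.3 rad) or (x of pack_d in the frame of tray between -0.087 and 0.087 m and y of pack_d in the frame of tray between -0.06 and 0.06 m and z of pack_d in the frame of tray between 0.01 and 0.013 m and angle between pack_d's own z axis and vertical below 0.15 rad)) and contact force between the fingers and pack_e below 0.1 N and ((x of pack_e in the frame of rack_standard between -0.009 and 0.006 m and y of pack_e in the frame of rack_standard between -0.06 and 0.06 m and z of pack_e in the frame of rack_standard between 0.005 and 0.007 m and angle between the x axis of pack_e and the x axis of rack_standard, either way round below 0.3 rad) or (x of pack_e in the frame of rack_slim between -0.009 and 0.006 m and y of pack_e in the frame of rack_slim between -0.06 and 0.06 m and z of pack_e in the frame of rack_slim between 0.002 and 0.005 m and angle between the x axis of pack_e and the x axis of rack_slim, either way round below 0.3 rad) or (x of pack_e in the frame of tray between -0.087 and 0.087 m and y of pack_e in the frame of tray between -0.06 and 0.06 m and z of pack_e in the frame of tray between 0.01 and 0.013 m and angle between pack_e's own z axis and vertical below 0.15 rad)) and contact force between the fingers and pack_f below 0.1 N and ((x of pack_f in the frame of rack_standard between -0.009 and 0.006 m and y of pack_f in the frame of rack_standard between -0.06 and 0.06 m and z of pack_f in the frame of rack_standard between 0.005 and 0.007 m and angle between the x axis of pack_f and the x axis of rack_standard, either way round below 0.3 rad) or (x of pack_f in the frame of rack_slim between -0.009 and 0.006 m and y of pack_f in the frame of rack_slim between -0.06 and 0.06 m and z of pack_f in the frame of rack_slim between 0.002 and 0.005 m and angle between the x axis of pack_f and the x axis of rack_slim, either way round below 0.3 rad) or (x of pack_f in the frame of tray between -0.087 and 0.087 m and y of pack_f in the frame of tray between -0.06 and 0.06 m and z of pack_f in the frame of tray between 0.01 and 0.013 m and angle between pack_f's own z axis and vertical below 0.15 rad))); the robot touches nothing.
It fails at once if a bystander is pushed more than 40 mm (distance of any of spray, flux_jar, charger, phone, tape from where it was at the start of the episode above 0.04 m).
Of pack_a, pack_b, pack_c, pack_d, pack_e, pack_f only 3 to 4 are there at a start; the rules pass over those that are not, and their reading is None.
At some moment in a run one of pack_a, pack_b, pack_c, pack_d, pack_e, pack_f may be knocked a few centimetres aside while the robot is not near it.
Once in a run the grip may slacken for a moment while it holds something.
It also fails if it takes over 210 s, if anything falls off the work surface, if the arm or the gripper's body presses on something with over 40 N, if the wrist force passes 120 N, or if a joint passes its speed limit or range.

## Working session

There is one attempt and no reset: what is moved stays moved. The work goes in short steps, Python scripts to look and compute and a shell command to move; the robot and the scene stay as the last step left them, time stands still between calls to the robot, and variables do not carry over. Pictures are saved under pics/ and viewed, at most 14 in all, crops included, and the job is handed in when it is done.

```bash
ls; mkdir -p pics; python3 - <<'E'
from station import ctrl
import cv2
for n in("scene","top"):
    c=ctrl.camera(n); cv2.imwrite(f"pics/{n}0.png",c["color"][:,:,::-1]); print(n,c["intrinsics"].tolist(),c["camera_from_world"].round(3).tolist())
o=ctrl.get_obs();print(o["time_s"],o["ee_pos"],o["eef_rot"])
E
```

```text
pics
scene [[414.41374459358946, 0.0, 252.24571456783661], [0.0, 414.41374459358946, 187.7856203921008], [0.0, 0.0, 1.0]] [[0.429, 0.903, 0.008, -0.244], [0.769, -0.36, -0.528, -0.354], [-0.475, 0.233, -0.849, 1.392], [0.0, 0.0, 0.0, 1.0]]
top [[354.5124513758145, 0.0, 253.90524886179136], [0.0, 354.5124513758145, 197.90060078835194], [0.0, 0.0, 1.0]] [[0.001, -1.0, -0.008, 0.006], [-0.992, -0.0, -0.126, 0.483], [0.126, 0.008, -0.992, 0.978], [0.0, 0.0, 0.0, 1.0]]
0.1 [0.18582672 0.51741529 0.20494973] [-3.14057545e+00 -4.04585820e-05  2.79677440e+00]
```

```bash
python3 - <<'E'
import cv2
for n in("scene","top"):
    cv2.imwrite(f"pics/{n}0b.png",cv2.resize(cv2.imread(f"pics/{n}0.png"),(800,600),interpolation=cv2.INTER_CUBIC))
E
```

```text
(no output)
```

View pics/top0b.png

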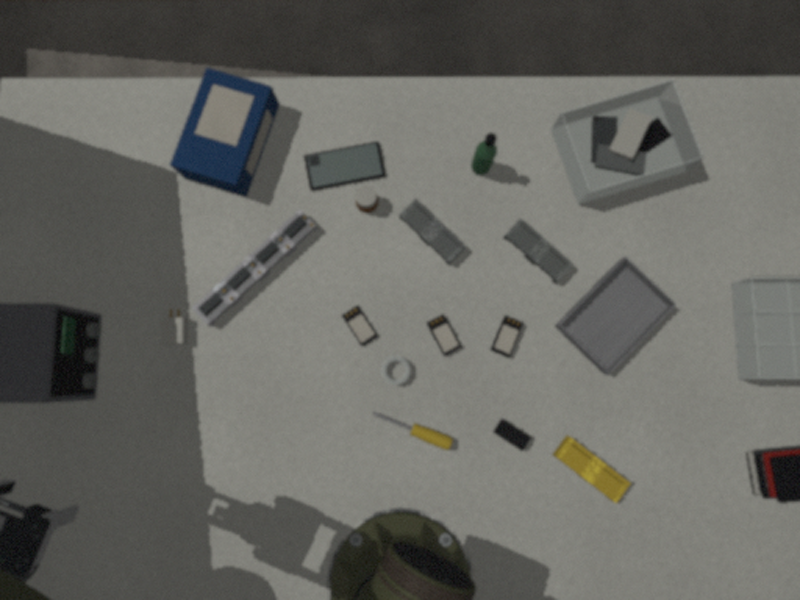

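View pics/scene0b.png

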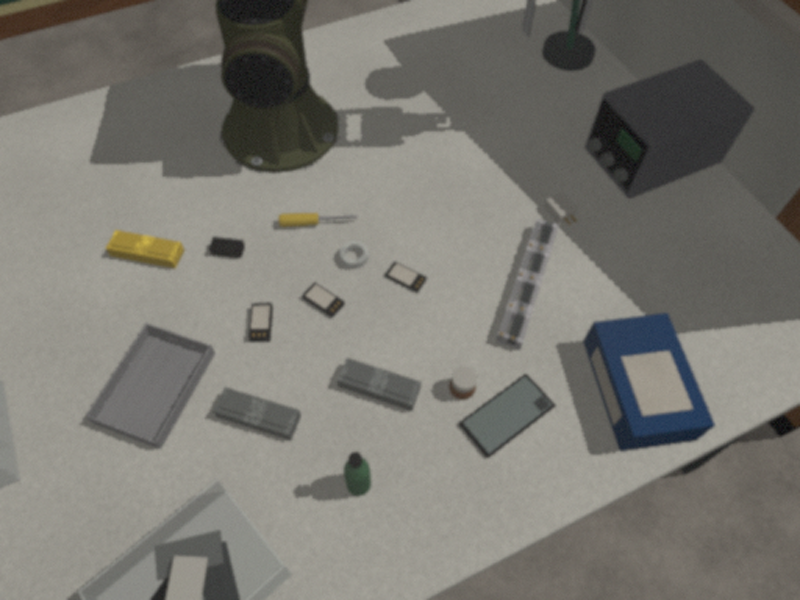

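The top view shows three labelled packs, at about (360,325), (445,335) and (508,336) in the 800x600 picture, plus an unlabelled black block at (513,433). The gauge lies at (260,268), the two grey racks at (435,232) and (540,250), and the tray at (617,316). I'll put numbers on these next.

```bash
cat > h.py <<'E'
import numpy as np, cv2
from station import ctrl
def snap(n,name=None,scale=1):
    c=ctrl.camera(n)
    if name: cv2.imwrite(f"pics/{name}.png",cv2.resize(c["color"][:,:,::-1],None,fx=scale,fy=scale,interpolation=cv2.INTER_CUBIC))
    c["fish"]=n=="wrist"; return c
def ray(c,uv):
    K=c["intrinsics"];T=c["camera_from_world"];uv=np.atleast_2d(uv).astype(float)
    p=(uv-[K[0,2],K[1,2]])/[K[0,0],K[1,1]]
    if c["fish"]:
        th=np.linalg.norm(p,axis=1,keepdims=True)+1e-9; d=np.hstack([p/th*np.sin(th),np.cos(th)])
    else: d=np.hstack([p,np.ones((len(p),1))])
    R=T[:3,:3]; return -R.T@T[:3,3], d@R
def plane(c,uv,z):
    o,d=ray(c,uv); return (o+d*((z-o[2])/d[:,2:]))[:,:2]
def two(c1,u1,c2,u2):
    o1,d1=ray(c1,u1);o2,d2=ray(c2,u2);d1=d1[0];d2=d2[0]
    s=np.linalg.lstsq(np.c_[d1,-d2],o2-o1,rcond=None)[0]; a=o1+d1*s[0];b=o2+d2*s[1]; return (a+b)/2,np.linalg.norm(a-b)
def proj(c,P):
    T=c["camera_from_world"];q=np.atleast_2d(P)@T[:3,:3].T+T[:3,3];K=c["intrinsics"]
    if c["fish"]:
        r=np.linalg.norm(q[:,:2],axis=1,keepdims=True);p=q[:,:2]/r*np.arctan2(r,q[:,2:])
    else: p=q[:,:2]/q[:,2:]
    return p*[K[0,0],K[1,1]]+[K[0,2],K[1,2]]
E
python3 - <<'E'
from h import *
c=snap("top"); s=.64
for n,p in dict(p1=(360,325),p2=(445,335),p3=(508,336),blk=(513,433),gaugeL=(200,310),gaugeFL=(212,325),gaugeFR=(322,225),gaugeR=(305,215),r1FL=(400,215),r1=(434,232),r1FR=(460,265),r2=(540,250),r2FL=(505,237),r2FR=(568,282),tray=(617,316),trayL=(558,325),trayB=(612,374),trayR=(675,308),trayT=(626,260),jar=(367,200),spray=(484,158),tape=(400,371),chg=(180,328)).items():
    print(n,plane(c,np.array(p)*s,.015).round(3)[0])
g=cv2.cvtColor(c["color"],cv2.COLOR_RGB2GRAY)
roi=np.zeros_like(g);roi[190:290,205:350]=255
m=((g<75)&(roi>0)).astype(np.uint8)
for k in cv2.findContours(m,0,2)[0]:
    if cv2.contourArea(k)>30:
        r=cv2.minAreaRect(k); b=plane(c,cv2.boxPoints(r),.01); print(plane(c,r[0],.01)[0].round(3),[np.linalg.norm(b[i]-b[i-1]).round(3) for i in(1,2)],r)
w=snap("wrist","w0"); print(w["intrinsics"].tolist(),w["camera_from_world"].round(3).tolist())
E
```

```text
p1 [0.456 0.074]
p2 [ 0.437 -0.082]
p3 [ 0.436 -0.197]
blk [ 0.261 -0.202]
gaugeL [0.483 0.371]
gaugeFL [0.455 0.348]
gaugeFR [0.645 0.148]
gaugeR [0.665 0.18 ]
r1FL [0.664 0.001]
r1 [ 0.631 -0.063]
r1FR [ 0.568 -0.111]
r2 [ 0.597 -0.261]
r2FL [ 0.622 -0.196]
r2FR [ 0.536 -0.311]
tray [ 0.473 -0.398]
trayL [ 0.456 -0.29 ]
trayB [ 0.367 -0.384]
trayR [ 0.487 -0.506]
trayT [ 0.578 -0.42 ]
jar [0.694 0.063]
spray [ 0.776 -0.16 ]
tape [0.371 0.001]
chg [0.45  0.407]
[ 0.258 -0.202] [np.float64(0.03), np.float64(0.064)] ((327.88458251953125, 277.9230651855469), (23.02005958557129, 10.53930377960205), 33.6900634765625)
[ 0.459 -0.207] [np.float64(0.019), np.float64(0.039)] ((328.0158996582031, 207.0541229248047), (13.487668991088867, 6.62412166595459), 28.610462188720703)
[ 0.462 -0.068] [np.float64(0.035), np.float64(0.016)] ((279.8000183105469, 206.10003662109375), (5.366563320159912, 12.074766159057617), 63.43495178222656)
[0.478 0.09 ] [np.float64(0.034), np.float64(0.015)] ((225.1384735107422, 200.49232482910156), (4.961389064788818, 11.65926456451416), 60.2551155090332)
[[297.3186396354542, 0.0, 253.26467627020406], [0.0, 297.3186396354542, 190.72579363608043], [0.0, 0.0, 1.0]] [[0.337, 0.941, 0.0, -0.551], [0.905, -0.324, 0.275, -0.03], [0.259, -0.092, -0.961, 0.392], [0.0, 0.0, 0.0, 1.0]]
```

```bash
python3 -m pendant '[[[1,-3.4,0.3],0],[[1,-3.4,0.3],0],[[1,-3.4,0.3],0],[[1,-3.4,0.3],0],[[1,-3.4,0.3],0],[[1,-3.4,0.3],0],[[1,-3.4,0.3],0],[[1,-3.4,0.3],0],[[1,-3.4,0.3],0],[[1,-3.4,0.3],0],[[1,-3.4,0.3],0],[[1,-3.4,0.3],0],[[1,-3.4,0.3],0],[[1,-3.4,0.3],0],[[1,-3.4,0.3],0],[[1,-3.4,0.3],0],[[1,-3.4,0.3],0],[[0,0,0],0]]'
python3 - <<'E'
from h import *
w=snap("wrist","w1",1.56)
E
```

```text
time_s: 1.7
ee_pos: [0.3567, -0.0647, 0.2567]
eef_rot: [-3.141, 0.0, 2.792]
force: [-0.0, -0.3, 0.4]
grip_width: 0.094
grip_force: 0.0
```

View pics/w1.png

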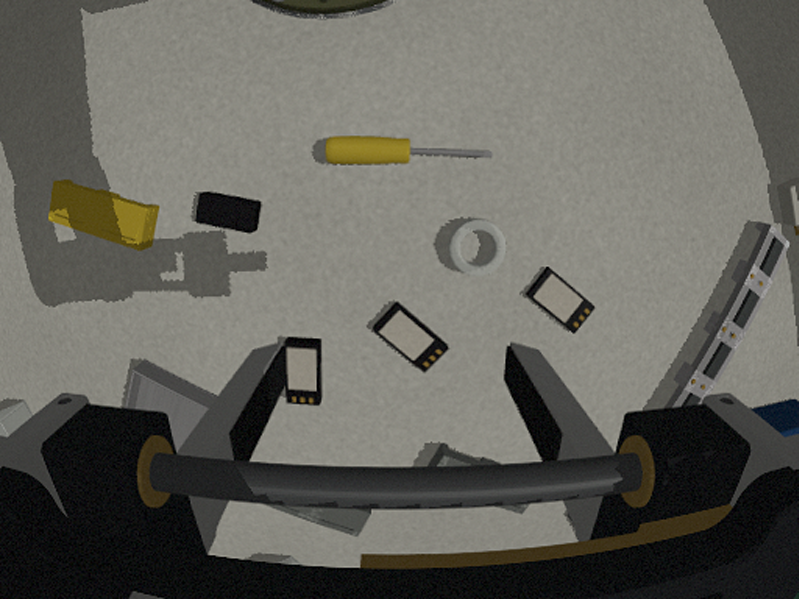

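The wrist view is sharp. The three packs have gold terminals, at about (303,370), (410,335) and (560,299). The black block at (228,211) has no label or terminals, so it's a decoy. The gauge is at (725,320).

```bash
cat >> h.py <<'E'
def packs(c,z=.012,lo=60,roi=None,show=True):
    g=cv2.cvtColor(c["color"],cv2.COLOR_RGB2GRAY); out=[]
    # label = bright blob wholly surrounded by a dark frame
    dark=(g<lo).astype(np.uint8)
    cs,h=cv2.findContours(dark,cv2.RETR_CCOMP,cv2.CHAIN_APPROX_NONE)
    for k,hh in zip(cs,h[0]):
        if hh[3]>=0 and 100<cv2.contourArea(k)<6000:
            P=plane(c,k[:,0,:],z).astype(np.float32); r=cv2.minAreaRect(P*1000); b=cv2.boxPoints(r)
            e=[b[1]-b[0],b[2]-b[1]]; l=max(e,key=np.linalg.norm); L=sorted(map(np.linalg.norm,e))
            if L[0]<15 or L[1]>80: continue
            out.append((np.array(r[0])/1000,np.arctan2(l[1],l[0])%np.pi,L,k[:,0,:].mean(0)))
            if show: print("label",out[-1][0].round(4),"ang",out[-1][1].round(3),"size",np.round(L,1),"px",out[-1][3].round(1))
    return out
E
python3 - <<'E'
from h import *
w=snap("wrist"); a=packs(w)
for z in (0.004,.008,.016): print(z); packs(w,z)
print("top"); packs(snap("top"),.012,110)
# yellow screwdriver etc ignored; gauge bright corner pixels from the picture
for n,p in dict(gTopNear=(752,222),gTopNear2=(788,238)).items(): print(n,plane(w,np.array(p)/1.56,.026).round(3))
E
```

```text
label [ 0.4349 -0.1939] ang 2.732 size [33.8 51.6] px [192.2 237.3]
label [ 0.436 -0.081] ang 0.487 size [33.4 48.6] px [258.7 215.7]
label [0.4523 0.0744] ang 0.581 size [33.3 50.1] px [356.  191.8]
0.004
label [ 0.4378 -0.1969] ang 2.732 size [34.5 52.6] px [192.2 237.3]
label [ 0.439  -0.0819] ang 0.487 size [34.1 49.5] px [258.7 215.7]
label [0.4555 0.0764] ang 0.581 size [33.9 51. ] px [356.  191.8]
0.008
label [ 0.4363 -0.1954] ang 2.732 size [34.1 52.1] px [192.2 237.3]
label [ 0.4375 -0.0814] ang 0.487 size [33.8 49.1] px [258.7 215.7]
label [0.4539 0.0754] ang 0.581 size [33.6 50.5] px [356.  191.8]
0.016
label [ 0.4335 -0.1924] ang 2.732 size [33.5 51.2] px [192.2 237.3]
label [ 0.4346 -0.0805] ang 0.487 size [33.1 48.2] px [258.7 215.7]
label [0.4507 0.0733] ang 0.581 size [33.  49.6] px [356.  191.8]
top
label [ 0.189  -0.3965] ang 1.332 size [42.5 42.5] px [398.1 304.1]
label [ 0.433  -0.1947] ang 2.744 size [33.8 46.2] px [324. 216.]
gTopNear [[0.445 0.327]]
gTopNear2 [[0.482 0.388]]
```

```bash
python3 -m pendant '[[[1.8,3,0],0.095],[[1.8,3,0],0.095],[[1.8,3,0],0.095],[[1.8,3,0],0.095],[[1.8,3,0],0.095],[[1.8,3,0],0.095],[[1.8,3,0],0.095],[[1.8,3,0],0.095],[[1.8,3,0],0.095],[[1.8,3,0],0.095],[[1,1,0],0],[[0,0,0],0],[[0,0,0],0]]'
python3 - <<'E'
from h import *
w=snap("wrist","w2",1.56)
for z in (0.008,.012,.016): packs(w,z)
E
```

```text
time_s: 2.93
ee_pos: [0.5448, 0.2512, 0.2559]
eef_rot: [3.141, -0.001, -2.534]
force: [-0.6, -1.0, -0.4]
grip_width: 0.0942
grip_force: 0.0
label [0.4537 0.0744] ang 0.581 size [33.6 49.6] px [188.5  44.2]
label [0.4539 0.0756] ang 0.581 size [33.3 49.1] px [188.5  44.2]
label [0.4542 0.0769] ang 0.581 size [32.9 48.7] px [188.5  44.2]
```

View pics/w2.png

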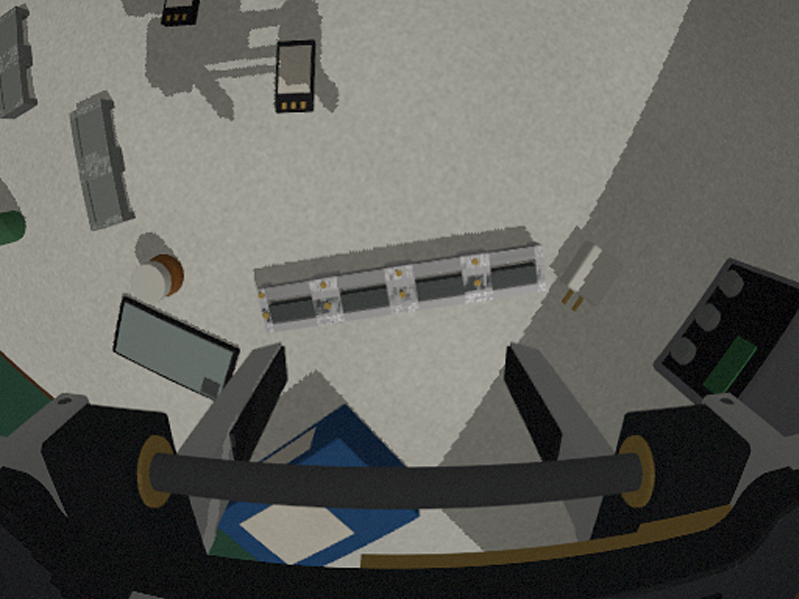

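In the picture, the pack at (295,77) lies clear, and the gauge runs from (258,300) to (545,260) with its front towards the top. I'll enlarge the gauge.

```bash
python3 - <<'E'
from h import *
im=cv2.imread("pics/w2.png"); im=cv2.resize(im,None,fx=1/1.56,fy=1/1.56,interpolation=cv2.INTER_AREA)
w=snap("wrist"); im=w["color"][:,:,::-1]
cv2.imwrite("pics/w2c.png",cv2.resize(im[140:220,155:355],None,fx=4,fy=4,interpolation=cv2.INTER_CUBIC))
E
```

```text
(no output)
```

View pics/w2c.png

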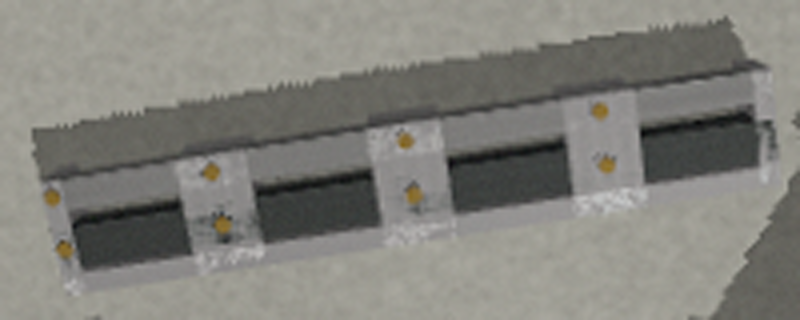

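The crop shows the gauge top's front corners at (40,182) and (768,66), and the back corners at (72,293) and (775,178). The dividers are plain to see.

```bash
python3 - <<'E'
from h import *
w=snap("wrist")
px=np.array([(40,182),(768,66),(775,178),(72,293)])/4+[155,140]
P=plane(w,px,.026); print(P.round(4)); 
print("sizes",[np.linalg.norm(P[i]-P[i-1]).round(4) for i in range(4)])
f=P[1]-P[0]; yv=f/np.linalg.norm(f); b=P[2]-P[3]; print("front dir back dir",np.arctan2(f[1],f[0]),np.arctan2(b[1],b[0]))
xv=np.array([yv[1],-yv[0]]); o=(P[0]+P[1])/2; print("origin",o,"heading",np.arctan2(xv[1],xv[0]))
for y in(-.105,-.035,.035,.105): print(y,(o+y*yv).round(4))
# height check: divider screws etc. via top camera
t=snap("top"); print(proj(t,np.c_[P,[.026]*4]).round(1)/.64)
E
```

```text
[[0.6441 0.161 ]
 [0.4572 0.3543]
 [0.4882 0.383 ]
 [0.6747 0.193 ]]
sizes [np.float64(0.0443), np.float64(0.2689), np.float64(0.0423), np.float64(0.2663)]
front dir back dir 2.3393964369517537 2.3469037405826345
origin [0.55064192 0.25761658] heading 0.7686001101568573
-0.105 [0.6236 0.1821]
-0.035 [0.575  0.2325]
0.035 [0.5263 0.2828]
0.105 [0.4777 0.3331]
[[314.21875 223.90625]
 [206.40625 323.4375 ]
 [191.5625  306.71875]
 [297.5     207.96875]]
```

```bash
python3 -m pendant '[[[-1.5,-2.65,-2.6],-0.027],[[-1.5,-2.65,-2.6],0],[[-1.5,-2.65,-2.6],0],[[-1.5,-2.65,-2.6],0],[[-1.5,-2.65,-2.6],0],[[-1.5,-2.65,-2.6],0],[[-1.5,-2.65,-2.6],0],[[0,0,0],0],[[0,0,0],0],[[0,0,0],0]]' 0.65 20
python3 - <<'E'
from h import *
w=snap("wrist","w3",1.56); packs(w,.008)
print(w["camera_from_world"].round(3).tolist())
E
```

```text
time_s: 3.97
ee_pos: [0.4416, 0.0642, 0.0755]
eef_rot: [-3.141, 0.002, -2.564]
force: [0.5, 0.7, 0.2]
grip_width: 0.0609
grip_force: 0.0
label [0.4536 0.0748] ang 0.577 size [32.9 48.9] px [255.6 215.4]
label [ 0.4372 -0.0832] ang 0.494 size [32.9 49.1] px [116.4 107.7]
label [ 0.4353 -0.2   ] ang 2.735 size [33.7 50.4] px [35.2 54.2]
[[-0.546, 0.837, -0.001, 0.187], [0.804, 0.525, 0.278, -0.384], [0.233, 0.151, -0.961, 0.155], [0.0, 0.0, 0.0, 1.0]]
```

```bash
python3 -m pendant '[[[-0.2,0.15,-2.4],0],[[0,0,-2.4],0],[[0,0,-1.5],0],[[0,0,-0.9],0],[[0,0,0],0]]'; python3 -m pendant '[[[0,0,0],0],[[0,0,0],0],[[0,0,0],0],[[0,0,0],0],[[0,0,0],0],[[0,0,0],0],[[0,0,2],0],[[0,0,1.5],0],[[0,0,0],0]]' 0.2 25
```

```text
time_s: 4.43
ee_pos: [0.4388, 0.0661, 0.0017]
eef_rot: [3.141, -0.001, -2.563]
force: [0.0, 0.8, 0.2]
grip_width: 0.0611
grip_force: 0.0
time_s: 5.18
ee_pos: [0.4402, 0.0657, 0.0398]
eef_rot: [-3.14, 0.003, -2.563]
force: [0.6, 0.4, -0.2]
grip_width: 0.0354
grip_force: 25.0
```

```bash
python3 -m pendant '[[[0.49,2.7,0],0.032],[[0.49,2.7,0],0.032],[[0.49,2.7,0],0.032],[[0.49,2.7,0],0.032],[[0.49,2.7,0],0.032],[[0.49,2.7,0],0.03],[[0,0,-1.3],0],[[0,0,0],0],[[0,0,0],0]]'
python3 - <<'E'
from h import *
w=snap("wrist","w4",1.56); packs(w,.034)
E
```

```text
time_s: 5.93
ee_pos: [0.4676, 0.2272, 0.0235]
eef_rot: [3.141, -0.002, -2.373]
force: [0.5, -0.1, 0.1]
grip_width: 0.0354
grip_force: 25.0
label [0.5069 0.3432] ang 0.352 size [16.2 16.3] px [321.4 353.7]
label [0.4967 0.3547] ang 2.334 size [20. 25.] px [337. 353.]
label [0.4842 0.3659] ang 2.157 size [16.2 28.5] px [356.1 349.7]
label [0.4675 0.3816] ang 1.661 size [17.1 41.6] px [381.1 346.2]
label [0.4777 0.2374] ang 0.76 size [31.3 46.9] px [253.1 254.8]
```

View pics/w4.png

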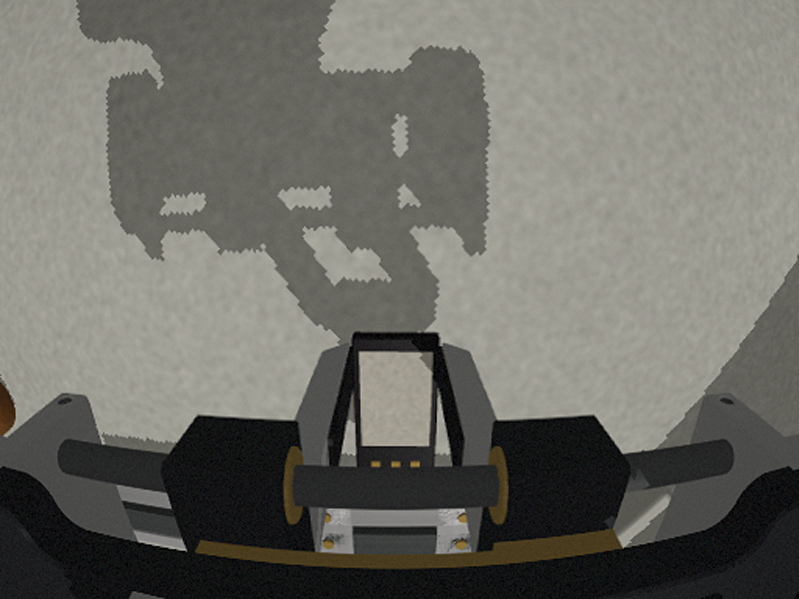

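The pack is centred on its lane: the screws are at x=328 and 462, and the pack's middle at 396.

```bash
python3 -m pendant '[[[0,0,-1.2],0],[[0,0,-0.95],0],[[0,0,0],0],[[0.52,0.5,0],0],[[0.52,0.5,0],0],[[0.52,0.5,0],0],[[0.52,0.5,0],0],[[0.52,0.5,0],0],[[0.52,0.5,0],0],[[0.52,0.5,0],0],[[0.52,0.5,0],0],[[0.1,0.1,0],0],[[0,0,0],0]]' 0.2 12
python3 - <<'E'
from h import *
w=snap("wrist"); packs(w,.01)
E
```

```text
time_s: 7.07
ee_pos: [0.5108, 0.2685, 0.0025]
eef_rot: [3.141, -0.002, -2.373]
force: [-3.1, -3.5, 0.4]
grip_width: 0.0358
grip_force: 12.0
label [0.5268 0.2841] ang 0.769 size [54.2 58.9] px [253.3 264. ]
```

```bash
python3 -m pendant '[[[0,0,0],0],[[0,0,0],0],[[0,0,0],0],[[0,0,2],0],[[0,0,4],0],[[0,0,4],0],[[0,0,4],0],[[0,0,0],0],[[0,0,0],0]]' 0.6
python3 - <<'E'
from h import *
w=snap("wrist","w5",1.56); packs(w,.01)
cv2.imwrite("pics/w5c.png",cv2.resize(w["color"][140:290,155:355,::-1],None,fx=4,fy=4,interpolation=cv2.INTER_CUBIC))
E
```

```text
time_s: 7.87
ee_pos: [0.5118, 0.2691, 0.1452]
eef_rot: [-3.14, 0.004, -2.373]
force: [0.1, -0.8, -1.1]
grip_width: 0.0565
grip_force: 0.0
label [0.7593 0.3577] ang 0.764 size [27.  67.4] px [176.9 335.5]
```

View pics/w5c.png

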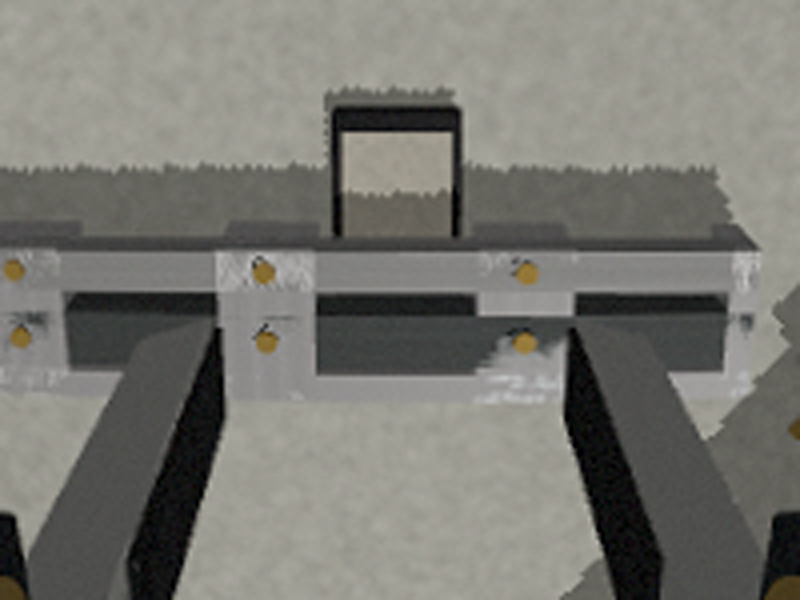

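```bash
cat >> h.py <<'E'
GO=np.array([.5506,.2576]);GH=.7686
def gf(p,o=GO,h=GH):
    d=np.atleast_2d(p)-o; return np.c_[d@[np.cos(h),np.sin(h)],d@[-np.sin(h),np.cos(h)]]
E
python3 - <<'E'
from h import *
w=snap("wrist")
u=np.array([(332,109),(460,108),(332,130),(452,130),(220,250),(740,250)])/4+[155,140]
for z in(0,.008,.012,.026): print(z,gf(plane(w,u,z)).round(4).tolist())
E
```

```text
0 [[-0.034, 0.0188], [-0.0343, 0.0542], [-0.028, 0.0187], [-0.028, 0.0521], [0.0072, -0.0142], [0.0075, 0.1379]]
0.008 [[-0.0356, 0.0192], [-0.0359, 0.0538], [-0.0298, 0.0191], [-0.0298, 0.0517], [0.0046, -0.0129], [0.0048, 0.1354]]
0.012 [[-0.0364, 0.0194], [-0.0367, 0.0535], [-0.0307, 0.0193], [-0.0307, 0.0515], [0.0033, -0.0123], [0.0035, 0.1341]]
0.026 [[-0.0393, 0.0201], [-0.0396, 0.0527], [-0.0338, 0.0201], [-0.0338, 0.0508], [-0.0014, -0.0102], [-0.0012, 0.1297]]
```

The pack's rear edge is at gauge x = -34 mm, so pack 1 is fully home at the back stop, which makes it slim. Pack 2 is next.

```bash
python3 -m pendant '[[[-0.9,-3.6,-0.7],-0.03],[[-0.9,-3.6,-0.7],-0.03],[[-0.9,-3.6,-0.7],-0.03],[[-0.9,-3.6,-0.7],-0.03],[[-0.9,-3.6,-0.7],-0.03],[[-0.9,-3.6,-0.7],-0.03],[[-0.9,-3.6,-0.7],-0.03],[[-0.9,-3.6,-0.7],-0.03],[[-0.9,-3.6,-0.7],-0.03],[[-0.9,-3.6,-0.7],-0.01],[[0,0,0],0],[[0,0,0],0],[[0,0,0],0]]' 0.65 25
python3 - <<'E'
from h import *
w=snap("wrist"); 
for z in(.008,.012,.016):packs(w,z)
E
```

```text
time_s: 9.05
ee_pos: [0.4206, -0.0909, 0.0722]
eef_rot: [3.14, -0.001, -2.654]
force: [-0.0, -0.2, 0.8]
grip_width: 0.0609
grip_force: 0.0
label [ 0.4375 -0.0801] ang 0.501 size [33.2 49.3] px [254.4 221.2]
label [ 0.4363 -0.1947] ang 2.738 size [33.4 50. ] px [140.6 161.7]
label [ 0.4361 -0.0808] ang 0.501 size [32.7 48.5] px [254.4 221.2]
label [ 0.4349 -0.1936] ang 2.738 size [32.9 49.2] px [140.6 161.7]
label [ 0.4347 -0.0816] ang 0.501 size [32.1 47.7] px [254.4 221.2]
label [ 0.4335 -0.1925] ang 2.738 size [32.3 48.4] px [140.6 161.7]
```

```bash
python3 -m pendant '[[[0.05,0.15,-2.4],0.01],[[0,0,-2.2],0],[[0,0,-1.5],0],[[0,0,-0.9],0],[[0,0,0],0]]'; python3 -m pendant '[[[0,0,0],0],[[0,0,0],0],[[0,0,0],0],[[0,0,0],0],[[0,0,0],0],[[0,0,0],0],[[0,0,2],0],[[0,0,1.5],0],[[0,0,0],0]]' 0.2 25
```

```text
time_s: 9.52
ee_pos: [0.4208, -0.0887, 0.0016]
eef_rot: [3.14, -0.002, -2.642]
force: [1.0, 0.7, -0.6]
grip_width: 0.0613
grip_force: 0.0
time_s: 10.27
ee_pos: [0.4226, -0.0903, 0.0403]
eef_rot: [-3.139, 0.003, -2.643]
force: [0.5, -0.5, -0.1]
grip_width: 0.0358
grip_force: 25.0
```

```bash
python3 -m pendant '[[[1.2,3.35,0],0.034],[[1.2,3.35,0],0.034],[[1.2,3.35,0],0.034],[[1.2,3.35,0],0.034],[[1.2,3.35,0],0.034],[[1.2,3.35,0],0.034],[[1.2,3.35,0],0.034],[[1.2,3.35,0],0.032],[[0,0,-1.3],0],[[0,0,0],0],[[0,0,0],0]]'
python3 - <<'E'
from h import *
w=snap("wrist"); o=ctrl.get_obs(); print("tcp gauge",gf(o["ee_pos"][:2]))
for a in packs(w,.034,show=False): print(gf(a[0]).round(4),a[1]-GH,a[2])
E
```

```text
time_s: 11.18
ee_pos: [0.5165, 0.1777, 0.0239]
eef_rot: [3.141, -0.002, -2.373]
force: [-0.7, -0.1, 0.1]
grip_width: 0.0361
grip_force: 25.0
tcp gauge [[-0.07995481 -0.0342426 ]]
[[0.0298 0.0268]] 1.6194668 [np.float32(19.929394), np.float32(34.389313)]
[[-0.0631 -0.0334]] -0.0010225177 [np.float32(32.073837), np.float32(47.53523)]
```

```bash
python3 -m pendant '[[[0,0,-1.2],0],[[0,0,-1.0],0],[[0,0,0],0],[[0.52,0.5,0],0],[[0.52,0.5,0],0],[[0.52,0.5,0],0],[[0.52,0.5,0],0],[[0.52,0.5,0],0],[[0.52,0.5,0],0],[[0.52,0.5,0],0],[[0.52,0.5,0],0],[[0.1,0.1,0],0],[[0,0,0],0]]' 0.2 12
python3 -m pendant '[[[0,0,0],0],[[0,0,0],0],[[0,0,0],0],[[0,0,2],0],[[0,0,4],0],[[0,0,4],0],[[0,0,4],0],[[0,0,0],0],[[0,0,0],0]]' 0.6
python3 - <<'E'
from h import *
w=snap("wrist","w6",1.56)
cv2.imwrite("pics/w6c.png",cv2.resize(w["color"][140:290,155:355,::-1],None,fx=4,fy=4,interpolation=cv2.INTER_CUBIC))
E
```

```text
time_s: 12.32
ee_pos: [0.5589, 0.2178, 0.0017]
eef_rot: [3.141, -0.006, -2.373]
force: [-6.0, -12.4, -3.8]
grip_width: 0.0358
grip_force: 12.0
time_s: 13.07
ee_pos: [0.5611, 0.2198, 0.1457]
eef_rot: [-3.139, 0.005, -2.373]
force: [-0.3, 0.3, -0.4]
grip_width: 0.0566
grip_force: 0.0
```

View pics/w6c.png

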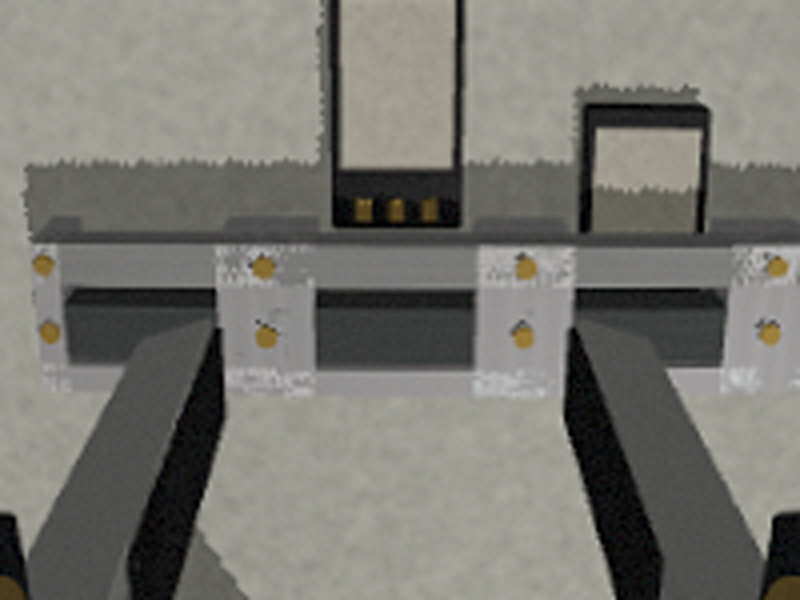

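The crop shows pack 2 stopped at the go bar: its leading end is at (396,227), against the bar line at about y=240. I'll confirm that it's swollen and not just jammed by pushing its rear with the fingers closed.

```bash
python3 -m pendant '[[[-2,-1.9,0],0],[[-2,-1.9,0],0],[[-1.5,-1.5,-3],0],[[0,0,-4],0],[[0,0,-4],0],[[0,0,-2.8],0],[[0,0,0],0]]' 0 20
python3 - <<'E'
from h import *
w=snap("wrist"); o=ctrl.get_obs(); print("tcp gauge",gf(o["ee_pos"][:2]),o["ee_pos"],o["grip_width"],o["force"])
E
python3 -m pendant '[[[0.4,0.4,0],0],[[0.4,0.4,0],0],[[0.25,0.25,0],0],[[0.25,0.25,0],0],[[0,0,0],0],[[0,0,0],0]]'
```

```text
time_s: 13.7
ee_pos: [0.5045, 0.1661, 0.0017]
eef_rot: [3.141, -0.001, -2.374]
force: [-0.0, 0.4, 1.7]
grip_width: 0.0132
grip_force: 0.0
tcp gauge [[-0.09705325 -0.03357569]] [0.50416937 0.16599837 0.00257403] 0.009139727865103274 [-0.52651485 -0.57417188  0.48797211]
time_s: 14.25
ee_pos: [0.518, 0.1793, 0.0049]
eef_rot: [-3.142, -0.0, -2.373]
force: [-0.9, 0.6, 0.0]
grip_width: 0.0001
grip_force: 0.0
```

```bash
for i in 1 2; do python3 -m pendant '[[[0.15,0.15,0],0],[[0.15,0.15,0],0],[[0,0,0],0],[[0,0,0],0]]' | grep -E 'ee_pos|force'; done
```

```text
ee_pos: [0.5211, 0.1821, 0.005]
force: [0.4, -0.1, 0.4]
grip_force: 0.0
ee_pos: [0.5241, 0.1852, 0.0049]
force: [0.3, 0.6, -0.6]
grip_force: 0.0
```

```bash
python3 - <<'E'
from h import *
w=snap("wrist","w7",1.56)
E
```

```text
(no output)
```

View pics/w7.png

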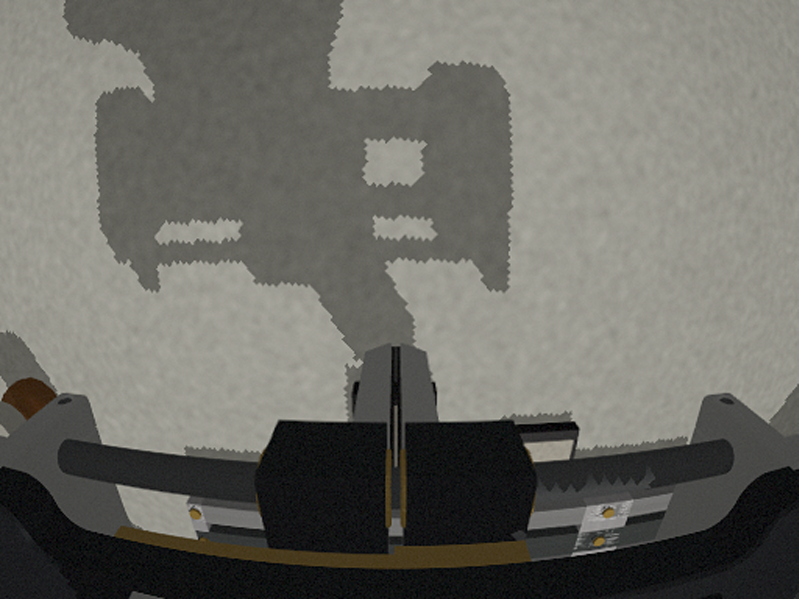

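```bash
for i in 1; do python3 -m pendant '[[[0.2,0.2,0],0],[[0.2,0.2,0],0],[[0,0,0],0],[[0,0,0],0]]' | grep -E 'ee_pos|force'; done; python3 -m pendant '[[[0.2,0.2,0],0],[[0.2,0.2,0],0],[[0,0,0],0],[[0,0,0],0]]' | grep -E 'ee_pos|force'
```

```text
ee_pos: [0.5281, 0.1893, 0.0049]
force: [0.8, -0.4, -0.8]
grip_force: 0.0
ee_pos: [0.5289, 0.1903, 0.0047]
force: [-22.8, -22.9, 22.4]
grip_force: 16.7
```

```bash
python3 -m pendant '[[[-0.6,-0.6,0],0],[[-0.6,-0.6,0],0],[[-0.5,-0.5,3],0],[[0,0,4],0],[[1,1,4],0],[[2,2,3],0],[[2,2,0],0],[[0,0,0],0],[[0,0,0],0]]' 0.6
python3 - <<'E'
from h import *
w=snap("wrist"); im=w["color"][140:290,155:355,::-1]
cv2.imwrite("pics/w8c.png",cv2.resize(im,None,fx=4,fy=4,interpolation=cv2.INTER_CUBIC)); print(gf(ctrl.get_obs()["ee_pos"][:2]))
E
```

```text
time_s: 16.38
ee_pos: [0.5649, 0.2264, 0.1438]
eef_rot: [3.141, -0.0, -2.372]
force: [-1.4, -0.4, -1.3]
grip_width: 0.055
grip_force: 0.0
[[-0.01224938 -0.03239153]]
```

View pics/w8c.png

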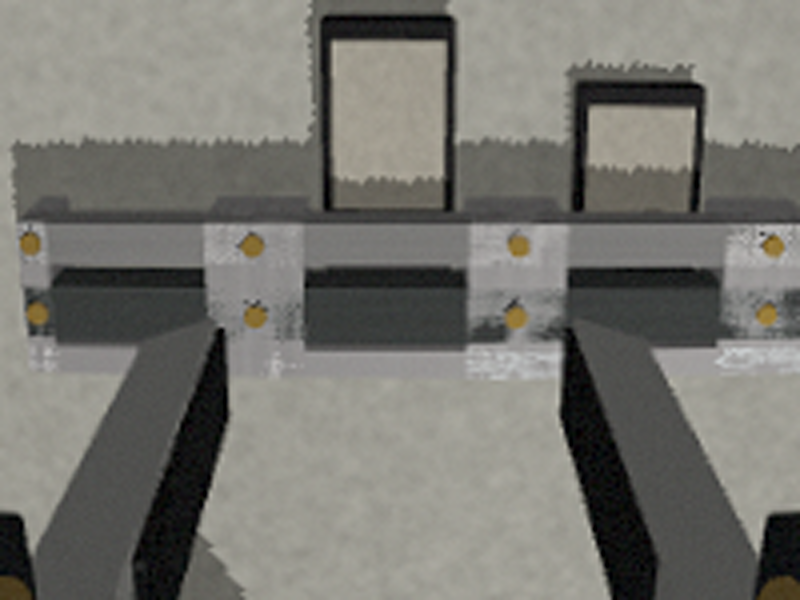

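```bash
python3 - <<'E'
from h import *
w=snap("wrist")
for z in(0,.012,.016): print(z,gf(plane(w,np.array([(322,17),(455,16),(576,83),(704,83)])/4+[155,140],z)).round(4).tolist())
E
python3 -m pendant '[[[-1.2,-3.45,-0.55],-0.098],[[-1.2,-3.45,-0.55],-0.098],[[-1.2,-3.45,-0.55],-0.098],[[-1.2,-3.45,-0.55],-0.098],[[-1.2,-3.45,-0.55],-0.098],[[-1.2,-3.45,-0.55],-0.098],[[-1.2,-3.45,-0.55],-0.098],[[-1.2,-3.45,-0.55],-0.098],[[-1.2,-3.45,-0.55],-0.098],[[-1.2,-3.45,-0.55],-0.098],[[-1.2,-3.45,-0.55],-0.098],[[-1.2,-3.45,-0.55],-0.098],[[0,0,0],0],[[0,0,0],0],[[0,0,0],0]]' 0.65 25
python3 - <<'E'
from h import *
w=snap("wrist","w9",1.56); 
for z in(.008,.012,.016):packs(w,z)
E
```

```text
0 [[-0.0514, -0.0516], [-0.0517, -0.0152], [-0.0333, 0.0187], [-0.0339, 0.0556]]
0.012 [[-0.0529, -0.0508], [-0.0532, -0.0159], [-0.0355, 0.0168], [-0.036, 0.0524]]
0.016 [[-0.0534, -0.0506], [-0.0537, -0.0161], [-0.0362, 0.0162], [-0.0367, 0.0513]]
time_s: 17.73
ee_pos: [0.4204, -0.1877, 0.0782]
eef_rot: [3.141, -0.0, 2.734]
force: [0.2, 0.6, -0.0]
grip_width: 0.061
grip_force: 0.0
label [ 0.549  -0.3229] ang 1.164 size [56.9 58.4] px [185.8 336.9]
label [ 0.4362 -0.1932] ang 2.736 size [33.5 49.4] px [252.7 216.2]
label [ 0.5458 -0.3202] ang 1.164 size [56.  57.4] px [185.8 336.9]
label [ 0.4348 -0.1926] ang 2.736 size [32.9 48.6] px [252.7 216.2]
label [ 0.5426 -0.3175] ang 1.164 size [55.1 56.5] px [185.8 336.9]
label [ 0.4334 -0.192 ] ang 2.736 size [32.4 47.9] px [252.7 216.2]
```

```bash
python3 -m pendant '[[[-0.1,0.1,-2.4],0],[[0,0,-2.4],0],[[0,0,-1.8],0],[[0,0,-1.0],0],[[0,0,0],0]]'; python3 -m pendant '[[[0,0,0],0],[[0,0,0],0],[[0,0,0],0],[[0,0,0],0],[[0,0,0],0],[[0,0,0],0],[[0,0,2],0],[[0,0,1.5],0],[[0,0,0],0]]' 0.2 25
```

```text
time_s: 18.2
ee_pos: [0.4197, -0.1858, 0.0012]
eef_rot: [3.141, -0.002, 2.736]
force: [0.7, -0.5, 0.2]
grip_width: 0.0611
grip_force: 0.0
time_s: 18.95
ee_pos: [0.4209, -0.1877, 0.0395]
eef_rot: [-3.141, 0.004, 2.734]
force: [0.5, -0.4, 0.4]
grip_width: 0.0359
grip_force: 25.0
```

```bash
python3 -m pendant '[[[1.2,2.62,0],0.098],[[1.2,2.62,0],0.098],[[1.2,2.62,0],0.098],[[1.2,2.62,0],0.098],[[1.2,2.62,0],0.098],[[1.2,2.62,0],0.098],[[1.2,2.62,0],0.098],[[1.2,2.62,0],0.098],[[1.2,2.62,0],0.098],[[1.2,2.62,0],0.098],[[1.2,2.62,0],0.098],[[1.2,2.62,0],0.098],[[0,0,-1.3],0],[[0,0,0],0],[[0,0,0],0]]'
python3 - <<'E'
from h import *
w=snap("wrist"); o=ctrl.get_obs(); print("tcp gauge",gf(o["ee_pos"][:2]))
for a in packs(w,.034,show=False): print(gf(a[0]).round(4),a[1]-GH,a[2])
E
```

```text
time_s: 20.2
ee_pos: [0.5628, 0.1268, 0.0228]
eef_rot: [3.14, -0.002, -2.375]
force: [-0.2, 0.6, -0.2]
grip_width: 0.036
grip_force: 25.0
tcp gauge [[-0.08206262 -0.10297484]]
[[-0.0651 -0.1023]] -0.012180269 [np.float32(32.65824), np.float32(49.067772)]
```

```bash
python3 -m pendant '[[[0.17,-0.18,-1.2],0],[[0,0,-0.9],0],[[0,0,0],0],[[0.52,0.5,0],0],[[0.52,0.5,0],0],[[0.52,0.5,0],0],[[0.52,0.5,0],0],[[0,0,0],0],[[0,0,0],0]]' 0.2 12
python3 -m pendant '[[[0,0,0],0],[[0,0,0],0],[[0,0,0],0],[[0,0,2],0],[[0,0,3],0],[[-2,-1.9,0],0],[[-2,-1.9,0],0],[[0,0,0],0],[[0,0,0],0]]' 0.6
python3 -m pendant '[[[0,0,-2],0],[[0,0,-2],0],[[0,0,-0.8],0],[[0,0,0],0],[[0,0,0],0]]' 0
python3 - <<'E'
from h import *
print("tcp gauge",gf(ctrl.get_obs()["ee_pos"][:2]))
E
```

```text
time_s: 21.0
ee_pos: [0.5863, 0.1456, 0.0028]
eef_rot: [3.141, -0.002, -2.373]
force: [-2.4, -2.7, -0.3]
grip_width: 0.0359
grip_force: 12.0
time_s: 21.75
ee_pos: [0.5463, 0.1072, 0.0538]
eef_rot: [-3.141, 0.001, -2.374]
force: [0.0, 0.5, 0.4]
grip_width: 0.0564
grip_force: 0.0
time_s: 22.17
ee_pos: [0.5467, 0.1079, 0.0054]
eef_rot: [3.141, -0.0, -2.373]
force: [0.3, 0.2, 0.5]
grip_width: 0.0264
grip_force: 0.0
tcp gauge [[-0.1068576  -0.10490247]]
```

```bash
python3 -m pendant '[[[0,0,0],0],[[0,0,0],0],[[0.6,0.58,0],0],[[0.6,0.58,0],0],[[0.6,0.58,0],0],[[0.2,0.2,0],0],[[0,0,0],0],[[0,0,0],0]]' | grep -E "ee_pos|force"; python3 -m pendant '[[[0.15,0.15,0],0],[[0.15,0.15,0],0],[[0,0,0],0],[[0,0,0],0]]' | grep -E "ee_pos|force"
python3 - <<'E'
from h import *
print("tcp gauge",gf(ctrl.get_obs()["ee_pos"][:2]))
E
```

```text
ee_pos: [0.5654, 0.126, 0.0055]
force: [-14.5, -13.8, 14.7]
grip_force: 9.6
ee_pos: [0.5657, 0.1263, 0.0055]
force: [-36.3, -33.1, 34.3]
grip_force: 25.2
tcp gauge [[-0.08044318 -0.10488676]]
```

```bash
python3 -m pendant '[[[-0.6,-0.6,0],0],[[-0.6,-0.6,0],0],[[-0.3,-0.3,3],0],[[0,0,4],0],[[0.8,1.5,4],0],[[0.8,1.9,4],0],[[0.8,1.9,2],0],[[0.8,1.9,0],0],[[0,0,0],0],[[0,0,0],0],[[0,0,0],0]]' 0.6
python3 - <<'E'
from h import *
w=snap("wrist","w10",1.56); packs(w,.012)
E
```

```text
time_s: 24.08
ee_pos: [0.5851, 0.1847, 0.1699]
eef_rot: [3.141, -0.001, -2.373]
force: [0.4, 0.1, -0.4]
grip_width: 0.0566
grip_force: 0.0
label [0.8477 0.3457] ang 2.41 size [23.  44.8] px [212.3 357.4]
label [0.6566 0.5272] ang 1.847 size [29.1 64.9] px [368.5 346.4]
label [0.5955 0.1538] ang 0.762 size [33.4 49.8] px [228.  163.7]
```

View pics/w10.png

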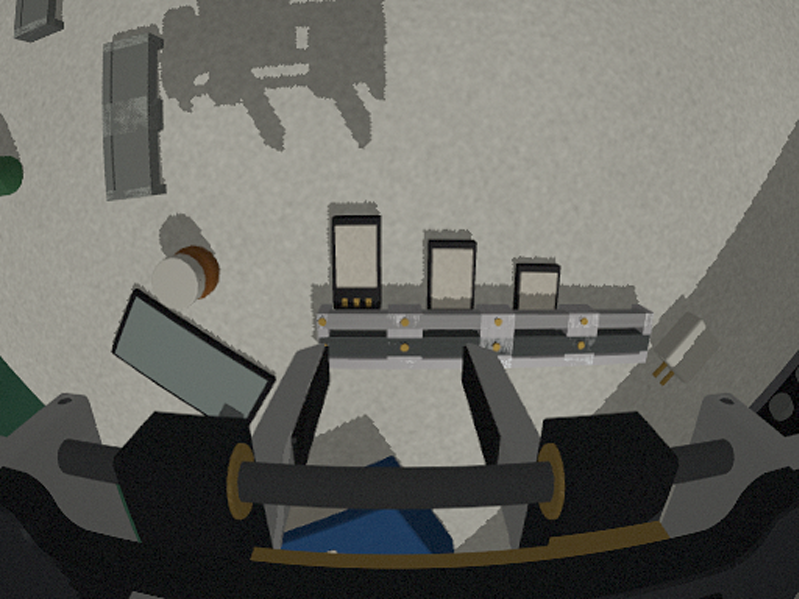

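All three stand in the gauge together: swollen at (356,262), standard at (452,275) and slim at (537,287). Now I'll take the swollen one out for the tray, and look at the racks on the way.

```bash
python3 -m pendant '[[[0,-2,-4],0],[[-0.1,-2.1,-3.2],0],[[0,0,-4],0],[[0,0,-3],0],[[0,0,-1.6],0],[[0,0,-0.9],0],[[0,0,0],0],[[0,0,0],0]]' 0.6 
python3 -m pendant '[[[0,0,0],0],[[0,0,0],0],[[0,0,0],0],[[0,0,0],0],[[0,0,0],0],[[-1,-1,0],0],[[0,0,3],0],[[0,0,4],0],[[0,0,0],0]]' 0.2 25
```

```text
time_s: 24.8
ee_pos: [0.5847, 0.145, 0.007]
eef_rot: [-3.141, 0.0, -2.374]
force: [0.3, 0.2, 0.3]
grip_width: 0.0565
grip_force: 0.0
time_s: 25.55
ee_pos: [0.5773, 0.1358, 0.0835]
eef_rot: [-3.136, 0.008, -2.373]
force: [1.2, -0.3, 1.2]
grip_width: 0.0358
grip_force: 25.0
```

```bash
python3 -m pendant '[[[0.2,-2.4,1],-0.12],[[0.2,-2.4,1],-0.12],[[0.2,-2.4,1],-0.12],[[0.2,-2.4,1],-0.12],[[0.2,-2.4,1],-0.12],[[0.2,-2.4,1],-0.12],[[0.2,-2.4,1],-0.12],[[0.2,-2.4,1],-0.12],[[0.2,-2.4,1],-0.12],[[0.2,-2.4,1],-0.12],[[0.2,-2.4,1],-0.12],[[0.2,-2.4,1],-0.12],[[0,0,0],0],[[0,0,0],0]]'
python3 - <<'E'
from h import *
w=snap("wrist","w11",1.56)
E
```

```text
time_s: 26.72
ee_pos: [0.5984, -0.1535, 0.1965]
eef_rot: [3.141, 0.001, 2.469]
force: [0.2, 0.0, -0.6]
grip_width: 0.0357
grip_force: 25.0
```

View pics/w11.png

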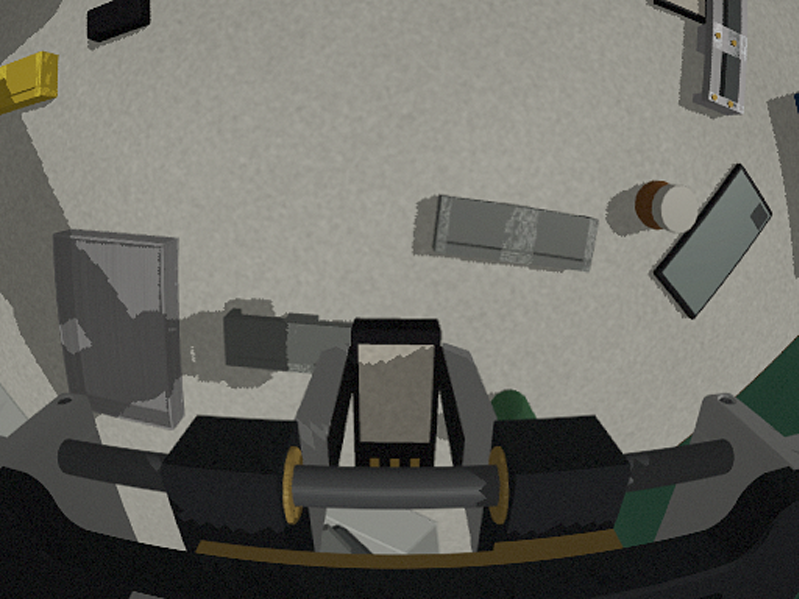

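The wrist view shows rack 1's top corners at (440,195), (598,217), (590,270) and (435,248). Rack 2 is at (290,340), partly hidden, and the tray at (120,325). The slot heights can't be seen from here.

```bash
python3 - <<'E'
from h import *
w=snap("wrist")
def rect(n,px,z):
    P=plane(w,np.array(px)/1.56,z); print(n,P.round(3).tolist(),[np.linalg.norm(P[i]-P[i-1]).round(3) for i in range(4)]); f=P[0]-P[1]; print("  heading from front edge",(np.arctan2(f[1],f[0])+np.pi/2).round(3))
    return P
P=rect("r1",[(440,195),(598,217),(590,270),(435,248)],.026)
rect("tray",[(58,232),(178,238),(182,420),(68,392)],.03)
print("r2 px",plane(w,np.array([(225,311),(225,362),(352,320)])/1.56,.026))
# does the w3 view hold the rack fronts?
T=np.array([[-0.546, 0.837, -0.001, 0.187], [0.804, 0.525, 0.278, -0.384], [0.233, 0.151, -0.961, 0.155], [0.0, 0.0, 0.0, 1.0]])
c3=dict(w,camera_from_world=T)
print("w3",proj(c3,[[.664,.001,.026],[.568,-.111,.026],[.62,-.196,.026],[.536,-.31,.026]]).round(0).tolist(), -T[:3,:3].T@T[:3,3])
t=snap("top"); g=cv2.cvtColor(t["color"],cv2.COLOR_RGB2GRAY)
cv2.imwrite("pics/t11.png",t["color"][:,:,::-1])
E
```

```text
r1 [[0.573, -0.087], [0.663, 0.006], [0.696, -0.023], [0.603, -0.115]] [np.float64(0.041), np.float64(0.13), np.float64(0.044), np.float64(0.13)]
  heading from front edge -0.767
tray [[0.375, -0.365], [0.465, -0.27], [0.584, -0.393], [0.485, -0.488]] [np.float64(0.165), np.float64(0.132), np.float64(0.171), np.float64(0.137)]
  heading from front edge -0.76
r2 px [[ 0.53646602 -0.28132237]
 [ 0.56912437 -0.31460748]
 [ 0.60815648 -0.20213768]]
w3 [[101.0, 328.0], [39.0, 212.0], [-17.0, 207.0], [-52.0, 100.0]] [0.374723 0.021676 0.255894]
```

```bash
python3 -m pendant '[[[-1.93,-3.03,0],-0.065],[[-1.93,-3.03,0],-0.065],[[-1.93,-3.03,0],0],[[-1.93,-3.03,-1],0],[[-1.93,-3.03,-1],0],[[-1.93,-3.03,-1],0],[[-1.93,-3.03,-1],0],[[0,0,-4],0],[[0,0,-4],0],[[0,0,0],0],[[0,0,0],0],[[0,0,0],0]]'
python3 - <<'E'
from h import *
w=snap("wrist","w12")
g=cv2.cvtColor(w["color"],cv2.COLOR_RGB2GRAY)
t=snap("top"); cv2.imwrite("pics/t12.png",t["color"][:,:,::-1])
P=plane(t,np.array([(558,325),(612,374),(675,308),(626,260)])*.64,.03); print(P.round(3), P.mean(0))
E
```

```text
time_s: 27.87
ee_pos: [0.4645, -0.3647, 0.0785]
eef_rot: [3.141, 0.002, 2.342]
force: [-0.2, 0.4, -0.5]
grip_width: 0.0359
grip_force: 25.0
[[ 0.454 -0.285]
 [ 0.366 -0.379]
 [ 0.485 -0.498]
 [ 0.574 -0.414]] [ 0.47013358 -0.39407237]
```

```bash
python3 -m pendant '[[[-0.1,-0.6,-2.5],0],[[0,0,-2.4],0],[[0,0,-1.2],0],[[0,0,-0.6],0],[[0,0,0],0],[[0,0,0],0]]'
```

```text
time_s: 28.47
ee_pos: [0.463, -0.3711, 0.0107]
eef_rot: [3.141, 0.002, 2.34]
force: [-0.0, 0.5, 0.5]
grip_width: 0.0356
grip_force: 25.0
```

```bash
python3 -m pendant '[[[0,0,-0.4],0],[[0,0,0],0]]' | grep -E "ee_pos|force"; python3 -m pendant '[[[0,0,0],0],[[0,0,0],0],[[0,0,0],0],[[0,0,4],0],[[0,0,4],0],[[0.37,2.3,0],0.105],[[0.37,2.3,0],0.105],[[0.37,2.3,0],0.105],[[0.37,2.3,0],0.105],[[0.37,2.3,0],0.105],[[0.37,2.3,0],0.105],[[0.37,2.3,0],0.105],[[0.37,2.2,0],0.105],[[0.37,2.2,0],0.105],[[0.37,2.2,0],0.105],[[0.37,2.2,0],0.105],[[0.37,2.2,0],0.105],[[0.37,2.2,0],0.105],[[0.37,2,0],0.105],[[0,0,0],0]]' 0.6
python3 - <<'E'
from h import *
w=snap("wrist","v2"); print(w["camera_from_world"].tolist()); print(proj(w,[[.536,-.281,.026],[.608,-.202,.026],[.536,-.281,0],[.608,-.202,0]]).round(0).tolist()); print(ctrl.get_obs()["qpos"])
E
```

```text
ee_pos: [0.4636, -0.3717, 0.0076]
force: [0.0, 0.7, 10.4]
grip_force: 25.0
time_s: 30.3
ee_pos: [0.5145, -0.0552, 0.0855]
eef_rot: [3.141, 0.0, -2.465]
force: [0.2, -0.0, 0.0]
grip_width: 0.0562
grip_force: 0.0
[[-0.6269917977466731, 0.7790257670930039, 0.00037384964029394573, 0.36519857852357734], [0.7487478564803188, 0.602490267218452, 0.27637316317466193, -0.34928875504999585], [0.21507657467638053, 0.17356362554463184, -0.9610503290219925, 0.17590729254643211], [0.0, 0.0, 0.0, 1.0]]
[[50.0, 73.0], [71.0, 182.0], [65.0, 74.0], [84.0, 175.0]]
[-1.80394168e-01  3.63174310e-01  1.73797101e+00  4.69252805e-05
  1.04030922e+00 -2.42190039e+00]
```

```bash
python3 -m pendant '[[[0.7,3.2,0],0.015],[[0.7,3.2,0],0.015],[[0.7,3.2,0],0.015],[[0.7,3.2,0],0.015],[[0.7,3.2,0],0.015],[[0.7,3.2,0],0.015],[[0,0,0],0],[[0,0,0],0]]' 0.6
python3 - <<'E'
from h import *
w=snap("wrist","v1"); print(proj(w,[[.573,-.087,.026],[.663,.006,.026],[.573,-.087,0],[.663,.006,0]]).round(0).tolist())
a=cv2.imread("pics/v1.png")[50:230,0:150]; b=cv2.imread("pics/v2.png")[50:230,0:150]
cv2.imwrite("pics/v12.png",np.clip(cv2.resize(np.hstack([a,b]),None,fx=2.66,fy=2.66,interpolation=cv2.INTER_CUBIC).astype(float)*1.3,0,255))
E
```

```text
time_s: 31.02
ee_pos: [0.5562, 0.1345, 0.0851]
eef_rot: [3.142, -0.0, -2.384]
force: [0.6, 0.1, 0.6]
grip_width: 0.0559
grip_force: 0.0
[[64.0, 54.0], [77.0, 190.0], [79.0, 57.0], [90.0, 183.0]][ WARN:0@0.561] global loadsave.cpp:1063 imwrite_ Unsupported depth image for selected encoder is fallbacked to CV_8U.
```

View pics/v12.png

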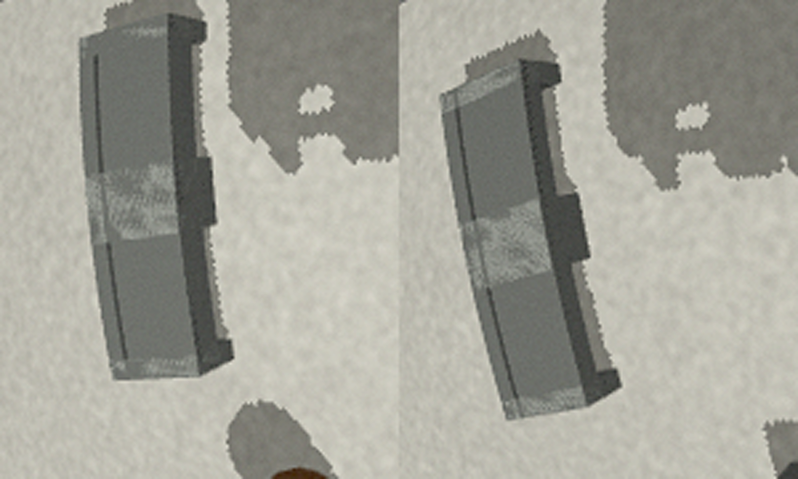

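The montage shows rack 1 on the left and rack 2 on the right. The dark roof face looks thicker on rack 1. I'll measure it against the divider's full face height.

```bash
python3 - <<'E'
import cv2,numpy as np
for n in("v1","v2"):
    g=cv2.cvtColor(cv2.imread(f"pics/{n}.png"),cv2.COLOR_BGR2GRAY)[50:230,0:150].astype(float)
    # dark front face: width per row, averaged
    wd=[]
    for r in range(15,140):
        d=np.where(g[r,25:100]<62)[0]; wd.append((r,len(d), (d[0]+25 if len(d) else 0)))
    print(n,[ (r,k,x) for r,k,x in wd[::5]])
E
```

```text
v1 [(15, 11, np.int64(63)), (20, 9, np.int64(63)), (25, 9, np.int64(36)), (30, 9, np.int64(36)), (35, 9, np.int64(36)), (40, 10, np.int64(36)), (45, 11, np.int64(36)), (50, 9, np.int64(37)), (55, 9, np.int64(37)), (60, 14, np.int64(37)), (65, 13, np.int64(66)), (70, 12, np.int64(66)), (75, 13, np.int64(67)), (80, 14, np.int64(67)), (85, 6, np.int64(68)), (90, 8, np.int64(68)), (95, 9, np.int64(41)), (100, 9, np.int64(41)), (105, 8, np.int64(42)), (110, 10, np.int64(43)), (115, 8, np.int64(44)), (120, 9, np.int64(44)), (125, 9, np.int64(45)), (130, 12, np.int64(46)), (135, 4, np.int64(75))]
v2 [(15, 0, 0), (20, 0, 0), (25, 14, np.int64(46)), (30, 14, np.int64(47)), (35, 6, np.int64(47)), (40, 6, np.int64(48)), (45, 7, np.int64(48)), (50, 7, np.int64(49)), (55, 6, np.int64(50)), (60, 6, np.int64(51)), (65, 8, np.int64(25)), (70, 9, np.int64(25)), (75, 17, np.int64(26)), (80, 15, np.int64(27)), (85, 14, np.int64(55)), (90, 14, np.int64(56)), (95, 14, np.int64(57)), (100, 7, np.int64(58)), (105, 7, np.int64(59)), (110, 9, np.int64(33)), (115, 7, np.int64(35)), (120, 7, np.int64(36)), (125, 7, np.int64(37)), (130, 8, np.int64(38)), (135, 8, np.int64(40))]
```

```bash
python3 - <<'E'
from h import *
w=snap("wrist")
T2=np.array([[-0.6269917977466731, 0.7790257670930039, 0.00037384964029394573, 0.36519857852357734], [0.7487478564803188, 0.602490267218452, 0.27637316317466193, -0.34928875504999585], [0.21507657467638053, 0.17356362554463184, -0.9610503290219925, 0.17590729254643211],[0,0,0,1]])
for n,c,px in(("slim r1",w,[(63.2,55.3),(75.2,191.4),(42.5,193),(30,64)]),("std r2",dict(w,camera_from_world=T2),[(45.5,72.6),(70.7,201.9),(40.6,207),(15.4,85)])):
    P=plane(c,px,.026); print(n,P.round(4).tolist(),[np.linalg.norm(P[i]-P[i-1]).round(4) for i in range(4)])
    f=P[1]-P[0]; h=np.arctan2(f[1],f[0])-np.pi/2; yv=f/np.linalg.norm(f); o=(P[0]+P[1])/2
    print(" heading",h.round(4),"origin",o.round(4),"slots",(o-.035*yv).round(4),(o+.035*yv).round(4))
E
```

```text
slim r1 [[0.5741, -0.088], [0.6656, 0.0035], [0.697, -0.0273], [0.6044, -0.1193]] [np.float64(0.0435), np.float64(0.1294), np.float64(0.044), np.float64(0.1306)]
 heading -0.7849 origin [ 0.6198 -0.0423] slots [ 0.5951 -0.067 ] [ 0.6446 -0.0175]
std r2 [[0.5388, -0.2865], [0.6266, -0.1928], [0.6584, -0.2224], [0.5701, -0.3172]] [np.float64(0.0438), np.float64(0.1284), np.float64(0.0434), np.float64(0.1296)]
 heading -0.7533 origin [ 0.5827 -0.2397] slots [ 0.5587 -0.2652] [ 0.6066 -0.2141]
```

```bash
python3 -m pendant '[[[-0.4,3.6,0],0.011],[[-0.45,3.55,0],0],[[0,0,-3],0],[[0,0,-3],0],[[0,0,-1.5],0],[[0,0,-0.9],0],[[0,0,0],0],[[0,0,0],0]]' 0.6 25
python3 -m pendant '[[[0,0,0],0],[[0,0,0],0],[[0,0,0],0],[[0,0,0],0],[[0,0,0],0],[[-1.5,-1.45,0],0],[[-1.5,-1.45,0],0],[[0,0,3],0],[[0,0,3],0],[[0,0,0],0],[[0,0,0],0]]' 0.2 25
```

```text
time_s: 31.78
ee_pos: [0.5481, 0.2044, 0.0019]
eef_rot: [-3.141, 0.0, -2.375]
force: [0.2, -0.4, 0.6]
grip_width: 0.0564
grip_force: 0.0
time_s: 32.7
ee_pos: [0.5184, 0.1769, 0.0628]
eef_rot: [-3.14, 0.003, -2.372]
force: [0.9, 0.5, -0.6]
grip_width: 0.0359
grip_force: 24.9
```

```bash
python3 -m pendant '[[[0.25,-2.6,0],-0.117],[[0.25,-2.6,0],-0.117],[[0.25,-2.6,0],-0.117],[[0.25,-2.6,0],-0.117],[[0.25,-2.6,0],-0.117],[[0.25,-2.6,0],-0.117],[[0.25,-2.6,0],-0.117],[[0.25,-2.6,0],-0.117],[[0.25,-2.6,0],-0.117],[[0.25,-2.6,0],-0.117],[[0.25,-2.6,0],-0.117],[[0.25,-2.6,0],-0.117],[[0.25,-2.6,0],-0.119],[[0,0,-2],0],[[0,0,-1.8],0],[[0,0,0],0],[[0,0,0],0]]'
python3 - <<'E'
from h import *
w=snap("wrist","w13",1.56); o=ctrl.get_obs(); O=np.array([.5827,-.2397]);H=-.7533; print("tcp rack",gf(o["ee_pos"][:2],O,H))
for a in packs(w,.034,show=False): print(gf(a[0],O,H).round(4),a[1]-H-np.pi,a[2])
E
```

```text
time_s: 34.12
ee_pos: [0.5492, -0.1609, 0.022]
eef_rot: [-3.14, -0.003, 2.388]
force: [1.0, -0.0, 0.2]
grip_width: 0.036
grip_force: 24.9
tcp rack [[-0.07766747  0.03498874]]
[[-0.065   0.0361]] 0.010402679 [np.float32(31.380783), np.float32(47.442238)]
```

```bash
python3 -m pendant '[[[0,0,-1.2],0],[[0,0,-0.8],0],[[0,0,0],0],[[0.51,-0.48,0],0],[[0.51,-0.48,0],0],[[0.51,-0.48,0],0],[[0.51,-0.48,0],0],[[0.51,-0.48,0],0],[[0.51,-0.48,0],0],[[0,0,0],0],[[0,0,0],0]]' 0.2 12
python3 -m pendant '[[[0,0,0],0],[[0,0,0],0],[[0,0,0],0],[[0,0,2],0],[[0,0,3],0],[[-2,1.88,0],0],[[-2,1.88,0],0],[[-1,0.9,0],0],[[0,0,0],0]]' 0.6
python3 -m pendant '[[[0,0,-2],0],[[0,0,-2],0],[[0,0,-0.8],0],[[0,0,0],0],[[0,0,0],0],[[0,0,0],0]]' 0
python3 - <<'E'
from h import *
O=np.array([.5827,-.2397]);H=-.7533; print("tcp rack",gf(ctrl.get_obs()["ee_pos"][:2],O,H))
E
```

```text
time_s: 35.08
ee_pos: [0.5807, -0.1904, 0.0032]
eef_rot: [-3.142, -0.0, 2.387]
force: [0.4, -0.6, 0.7]
grip_width: 0.0362
grip_force: 12.0
time_s: 35.83
ee_pos: [0.5292, -0.142, 0.0536]
eef_rot: [-3.141, -0.001, 2.389]
force: [-0.4, 0.4, -0.1]
grip_width: 0.0562
grip_force: 0.0
time_s: 36.33
ee_pos: [0.5314, -0.1439, 0.0063]
eef_rot: [3.141, 0.001, 2.388]
force: [0.8, -0.3, -1.2]
grip_width: 0.0196
grip_force: 0.0
tcp rack [[-0.10297928  0.03480714]]
```

```bash
python3 -m pendant '[[[0,0,0],0],[[0.51,-0.48,0],0],[[0.51,-0.48,0],0],[[0.51,-0.48,0],0],[[0.51,-0.48,0],0],[[0.51,-0.48,0],0],[[0.51,-0.48,0],0],[[0.51,-0.48,0],0],[[0.36,-0.34,0],0],[[0.1,-0.1,0],0],[[0.1,-0.1,0],0],[[0,0,0],0]]' 
python3 - <<'E'
from h import *
O=np.array([.5827,-.2397]);H=-.7533; print("tcp rack",gf(ctrl.get_obs()["ee_pos"][:2],O,H))
E
```

```text
time_s: 37.33
ee_pos: [0.572, -0.1826, 0.0053]
eef_rot: [-3.142, -0.0, 2.388]
force: [-0.7, 0.2, 0.1]
grip_width: 0.0008
grip_force: 0.0
tcp rack [[-0.04686773  0.03437094]]
```

```bash
python3 -m pendant '[[[0.15,-0.14,0],0],[[0.15,-0.14,0],0],[[0,0,0],0]]' | grep -E "ee_pos|force"; python3 - <<'E'
from h import *
O=np.array([.5827,-.2397]);H=-.7533; print("tcp rack",gf(ctrl.get_obs()["ee_pos"][:2],O,H))
E
```

```text
ee_pos: [0.5746, -0.1849, 0.0053]
force: [-3.9, 3.2, 3.3]
grip_force: 2.5
tcp rack [[-0.04339458  0.03440639]]
```

```bash
python3 -m pendant '[[[-0.75,0.7,0],0],[[-0.75,0.7,0],0],[[0,0,4],0],[[0,0,4],0],[[-0.38,3.38,0],0.117],[[-0.38,3.38,0],0.117],[[-0.38,3.38,0],0.117],[[-0.38,3.38,0],0.117],[[-0.38,3.38,0],0.117],[[-0.38,3.38,0],0.117],[[-0.38,3.38,0],0.117],[[-0.38,3.38,0],0.117],[[-0.38,3.38,0],0.117],[[-0.38,3.38,0],0.117],[[-0.38,3.38,0],0.117],[[-0.38,3.38,0],0.117],[[-0.38,3.38,0],0.118],[[0,0,0],0],[[0,0,0],0]]' 0.6 25
python3 - <<'E'
from h import *
w=snap("wrist","w14",1.56); print(gf(ctrl.get_obs()["ee_pos"][:2]))
c=w["color"][120:270,155:355]; g=cv2.cvtColor(c,cv2.COLOR_RGB2GRAY)
for r in range(0,110,6): print(r+120,"".join("#" if v<45 else "+" if v>150 else "." for v in g[r,::3]))
E
```

```text
time_s: 39.17
ee_pos: [0.5102, 0.2693, 0.0852]
eef_rot: [-3.142, -0.0, -2.371]
force: [0.9, -0.6, -0.6]
grip_width: 0.0567
grip_force: 0.0
[[-0.02152115  0.03549394]]
120 ++........++++++++++++++++++.........++++++++++++++++++++++++++++++
126 ++++........+++++++++++++++++........+++++++++++++++++++++++++++++.
132 +++++........++++++++++++++++++......+++++++.++++++++++++++++++++++
138 ++++++.......+++++++++++.+++++++.....++++++++++++++++++++++++++++++
144 ++++++++.....+++++++++++++++++++.....++++++++++++++++++++++++++++++
150 +++++++++++.++++++++++++++++++++++.++++++++++++++++++++++++++++++++
156 +++++++++++++++++++++++++++++++++++++++++++++++++++++++++++++++++++
162 +++++++++++++++++++++++++++++++++++++++++++++++++++++++++++++++++++
168 +++++++++++++++++++++++++++++++++++++++++++++++++++++++++++++++++++
174 ++++++++++++++++++++++++++++++++.++++++++++++++++++++++++++++++++++
180 ++++++++++++++++++++++++++.............++++++++++++++++++++++++++++
186 ++++++++++++++++++++++++++#############.+++++++++++++++++++++++++++
192 ++++++++++++++++++++++++++#.++++++.+++..+++++++++++++++++++++++++++
198 +.....+.+++++...++++++..++#.++++++++++..++++...++++++++.++++++.++++
204 ..........................#.++++++++++...........................++
210 ..........................#...........#...........................+
216 ......................................#............................
222 ..................#................................................
228 .................##.++.+.................++++++.#..................
```

```bash
python3 -m pendant '[[[0,0,-3],0],[[0,0,-3],0],[[0,0,-1.5],0],[[0,0,-0.8],0],[[0,0,0],0],[[0,0,0],0]]' 0.6 25
python3 -m pendant '[[[0,0,0],0],[[0,0,0],0],[[0,0,0],0],[[0,0,0],0],[[0,0,0],0],[[-1.5,-1.45,0],0],[[-1.5,-1.45,0],0],[[-1,-1,0],0],[[0,0,3],0],[[0,0,3],0],[[0,0,0],0],[[0,0,0],0]]' 0.2 25
```

```text
time_s: 39.72
ee_pos: [0.5112, 0.2673, 0.0028]
eef_rot: [-3.141, 0.0, -2.375]
force: [0.6, 0.3, -0.4]
grip_width: 0.0565
grip_force: 0.0
time_s: 40.72
ee_pos: [0.4713, 0.2294, 0.0636]
eef_rot: [-3.14, 0.003, -2.373]
force: [-0.5, 0.2, -0.6]
grip_width: 0.0355
grip_force: 25.0
```

```bash
python3 -m pendant '[[[0.53,-1.85,0],-0.12],[[0.53,-1.85,0],-0.12],[[0.53,-1.85,0],-0.12],[[0.53,-1.85,0],-0.12],[[0.53,-1.85,0],-0.12],[[0.53,-1.85,0],-0.12],[[0.53,-1.85,0],-0.12],[[0.53,-1.85,0],-0.12],[[0.53,-1.85,0],-0.12],[[0.53,-1.85,0],-0.12],[[0.53,-1.85,0],-0.12],[[0.53,-1.85,0],-0.12],[[0.53,-1.9,0],-0.113],[[0,0,-2],0],[[0,0,-1.8],0],[[0,0,0],0],[[0,0,0],0]]'
python3 - <<'E'
from h import *
w=snap("wrist","w15",1.56); o=ctrl.get_obs(); O=np.array([.6198,-.0423]);H=-.7849; print("tcp rack",gf(o["ee_pos"][:2],O,H))
for a in packs(w,.030,show=False): print(gf(a[0],O,H).round(4),a[1]-H-np.pi,a[2])
E
```

```text
time_s: 42.13
ee_pos: [0.5385, -0.0118, 0.023]
eef_rot: [-3.139, -0.003, 2.357]
force: [0.2, -0.1, -1.1]
grip_width: 0.0355
grip_force: 25.0
tcp rack [[-0.07860758 -0.03531037]]
[[-0.0646 -0.0345]] 0.0018458366 [np.float32(31.307838), np.float32(46.92482)]
```

```bash
python3 -m pendant '[[[0,0,-1.2],0],[[0,0,-0.9],0],[[0,0,0],0],[[0.5,-0.5,0],0],[[0.5,-0.5,0],0],[[0.5,-0.5,0],0],[[0.5,-0.5,0],0],[[0.5,-0.5,0],0],[[0.5,-0.5,0],0],[[0,0,0],0],[[0,0,0],0]]' 0.2 12
python3 -m pendant '[[[0,0,0],0],[[0,0,0],0],[[0,0,0],0],[[0,0,2],0],[[0,0,3],0],[[-2,2,0],0],[[-2,2,0],0],[[-1,1,0],0],[[0,0,0],0]]' 0.6
python3 -m pendant '[[[0,0,-2],0],[[0,0,-2],0],[[0,0,-0.7],0],[[0,0,0],0],[[0,0,0],0],[[0,0,0],0]]' 0
python3 - <<'E'
from h import *
O=np.array([.6198,-.0423]);H=-.7849; print("tcp rack",gf(ctrl.get_obs()["ee_pos"][:2],O,H))
E
```

```text
time_s: 43.1
ee_pos: [0.5696, -0.0422, 0.0032]
eef_rot: [-3.142, -0.0, 2.356]
force: [1.2, -0.1, -0.1]
grip_width: 0.0356
grip_force: 12.0
time_s: 43.85
ee_pos: [0.5179, 0.0098, 0.0536]
eef_rot: [-3.141, -0.001, 2.359]
force: [-0.5, 0.4, 0.3]
grip_width: 0.0566
grip_force: 0.0
time_s: 44.35
ee_pos: [0.5202, 0.0079, 0.0073]
eef_rot: [3.141, 0.001, 2.357]
force: [0.1, 0.3, -0.2]
grip_width: 0.0199
grip_force: 0.0
tcp rack [[-0.10593064 -0.03487351]]
```

```bash
python3 -m pendant '[[[0,0,-0.3],0],[[0.5,-0.5,0],0],[[0.5,-0.5,0],0],[[0.5,-0.5,0],0],[[0.5,-0.5,0],0],[[0.5,-0.5,0],0],[[0.5,-0.5,0],0],[[0.5,-0.5,0],0],[[0.5,-0.5,0],0],[[0.15,-0.15,0],0],[[0.15,-0.15,0],0],[[0,0,0],0],[[0,0,0],0]]' 
python3 - <<'E'
from h import *
O=np.array([.6198,-.0423]);H=-.7849; print("tcp rack",gf(ctrl.get_obs()["ee_pos"][:2],O,H))
E
python3 -m pendant '[[[0.1,-0.1,0],0],[[0.1,-0.1,0],0],[[0,0,0],0]]' | grep -E "ee_pos|force"
```

```text
time_s: 45.43
ee_pos: [0.5624, -0.0349, 0.0033]
eef_rot: [-3.141, -0.0, 2.357]
force: [0.1, -0.3, 1.0]
grip_width: 0.0002
grip_force: 0.0
tcp rack [[-0.04586951 -0.03530778]]
ee_pos: [0.564, -0.0364, 0.0033]
force: [-4.6, 3.7, 2.5]
grip_force: 2.5
```

```bash
python3 -m pendant '[[[-0.7,0.7,0],0],[[-0.7,0.7,0],0],[[0,0,3.5],0],[[0,0,3.5],0],[[0,0,3.5],0],[[0.8,-2.1,2],0],[[0.8,-2.1,2],0],[[0.8,-2.1,2],0],[[0.8,-2.1,2],0],[[0.8,-2.1,2],0],[[0.8,-2.1,2],0],[[0.8,-2.1,2],0],[[0.8,-2.1,2],0],[[0.8,-2.1,0],0],[[0,0,0],0],[[0,0,0],0]]' 0.6
python3 - <<'E'
from h import *
w=snap("wrist","w16",1.56); packs(w,.019)
E
```

```text
time_s: 47.02
ee_pos: [0.6222, -0.2119, 0.2676]
eef_rot: [-3.141, -0.001, 2.356]
force: [0.1, 1.0, -0.6]
grip_width: 0.0564
grip_force: 0.0
```

View pics/w16.png

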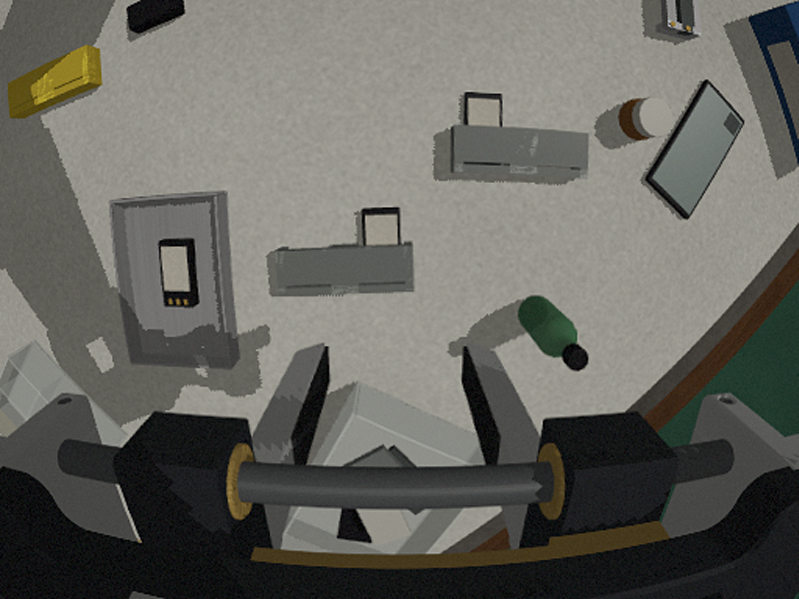

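The last picture shows the swollen pack flat in the tray at (179,272), the standard pack home at (381,226) and the slim pack home at (483,108). The bystanders in view are where they were, so I'm handing in.

```bash
python3 - <<'E'
from station import ctrl
print(ctrl.hand_in())
E
```

```text
the job is handed in; nothing more can be done
None
```

I gauged the three packs together, filed them, and handed the job in: the slim pack is in the slim rack, the standard pack in the standard rack, and the swollen pack flat in the tray; hand-in returned no verdict.

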